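Put a printer refill kit in order and fill it

ROBOT

A 6-joint arm with a two-finger parallel gripper is mounted at the origin on the work surface. World frame = base frame: x ahead of the robot, y to its left, z up, the work surface at z = 0. Lengths are in mm, angles in rad, forces in N, time in s.
With the tool pointing down it reaches from about 300 to 875 mm from the base axis. Payload 6.4 kg.
Tool frame: the origin (TCP) lies at the very end of the fingers, on their centre line; the grasp point (between the pads) lies r.tcp_to_grasp behind it (r.tcp_to_grasp is the distance from the TCP to the grasp point, in mm); z points along the fingers, y is the direction in which the jaws open and shut (so a half turn about z gives the same grasp; the last joint's range is limited). The gripper opens to 88 mm and grips with 3 to 60 N. Pads are 18 mm wide; open, the fingers measure 123 mm over their backs; the gripper's body (75 mm by 187 mm) begins 45 mm behind the grasp point.
Start: joints at [-1.389, 0.181, 1.607, -0, 1.354, -0.206], TCP at [217.455, -532.311, 238.714] pointing down, gripper open.
Joint ranges: [-2.99, 2.99], [-0.89, 2.07], [0.3, 2.58], [-1.14, 4.28], [0, 2.63], [-3.12, 3.12]. Speed limits (rad/s): [2.57, 2.57, 3.01, 3.14, 3.14, 3.14].

INTERFACE

Orientations are given as a unit quaternion [w, x, y, z].
In Python, from plant import monitor, cams, order, r gives the robot as it stands.
- The arm moves only by the shell command python3 -m pendant 'ROWS'. ROWS is JSON, a list of rows, each a list of 5 numbers: the gripper's target within -1 to 1 (fully open at 1, half-way at 0, shut at -1), then the shift along the tool's x, y, z each as a share of 30 mm, from -1 to 1, then the turn about the tool's z as a share of 4 degrees, from -1 to 1. In form: [[fingers, tx, ty, tz, yaw], ...]. A call has 1 to 20 rows; each row shifts and turns the commanded pose from where the row before left it, along the tool's axes as they then stand; what a row does not reach is not made up. A row lasts 1/12 s, in which the tool goes at most 41.7 mm and 7.16 degrees, less where a joint would pass 70% of its speed; a pose out of reach is approached as far as the arm can. A call with a number of a shift or a turn outside -1 to 1 is refused whole. A call with a gripper value outside its range is refused whole. The fingers move at their own pace and stop on an object; the grip force is fixed at half the most. Time passes only in rows, so rows that do not move let the fingers close. It gives the time, the measured TCP pose, the force and the opening at its end, in the units of the state.
- monitor.observe(): the state, without advancing time (a new reading comes with each control period).
- cams.snapshot(name): name is "side" or "top" or "wrist"; returns (picture, depth): 400x640x3 uint8, red, green, blue; 400x640 float32, mm along the optical axis (not along the pixel's ray), 0 where there is no reading.
- cams.camera_model(name): a dict with "fx", "fy", "cx", "cy" (pixels), "R" (3x3) and "t" (3): a world point X has camera coordinates R X + t. Camera axes: x right, y down, z forward; pixel columns grow to the right and rows downward; lengths in mm; the calibration is good to about 2 mm. A picture is of the moment at which its call begins: read the wrist's pose just before it. camera_model takes no time and is no camera call; for the wrist camera it gives the pose at the moment of the call.
- order.finish_job(): hands the job in, once; it reports no verdict.
Trained networks look in the newest picture that a camera, given by its name, has taken for a name from the list of things; names that differ only in an ending like _2 or _b are one class to them, and where a whole thing is asked for, a point or a joint stands for the part that bears it (a point fixed in the world has none). Each returns a list of dicts, best first, with "confidence" (0 to 1); they miss things now and then, are a little off and sometimes report something else, mostly with a low value. They report only what shows in the picture. A call takes as long as a camera call. They do not tell look-alikes from the thing itself.
- cams.recognise(query, camera): "position" ([column, row] as shares, 0 to 1, of the picture: columns of its width, rows of its height, amid what is visible of it).
- cams.pinpoint(query, camera): "position" ([column, row] as shares, 0 to 1, of the picture: columns of its width, rows of its height: a listed point, or the origin of a listed thing).
The state is a dict: "t": time; "qpos": joint angles; "qd": joint speeds; "joint_torque": joint torques, N m; "tcp_pos": TCP position; "eef_rot": TCP orientation; "force": force on the tool from outside, world axes, zero at the start; "torque": the same for the moment, N m; "opening": finger opening in mm.
Only numpy, scipy, OpenCV 4.12 (cv2) and the standard library are available. Lean on these libraries where they do the work, as an engineer would, in place of code of your own. Each camera call takes 0.05 s, during which the arm holds its last target.

TASK

Get the printer refill kit ready for dispatch: the slim can and the squat jar were put on each other's square of the kit board, so make them change places, each standing upright in the middle of the square the other one had. Then slide every label roll up off the posts of the rack and stand them all side by side, upright on the floor of the board's rimmed bay; leave the carton, the mug and the screwdriver where they are.

Things in the scene. Friction and masses are not known exactly. Their poses are not given: they have to be found in the camera images.
- board: Fixed plywood kit board lying on the bench, 220 (its x) x 320 (its y) x 6 mm thick, origin at the centre of its underside, z up. Its +y part is the roll bay: inside 208 x 188 mm, with a low wooden rim 6 mm thick whose top is 21 mm above the bench. Its -y part is flat and open, with two black square outlines (90 mm) side by side along x.
- bay (a point): Centre of the roll bay's floor, at board x 0, y +60 mm, on the board's top face (6 mm above the bench); axes as the board's.
- mark_near (a point): Centre of the square outline at board x -55, y -100 mm, on the board's top face.
- mark_far (a point): Centre of the other square outline, at board x +55, y -100 mm, on the board's top face.
- rack: Fixed dark steel post rack on the bench: base plate 200 x 200 x 12 mm with four upright round posts, 20 mm thick and 80 mm tall above the plate (tops 92 mm above the bench), at x +-50, y +-50 mm. Origin at the centre of its underside, z up. Not every post has a roll.
- can: Slim round container, 105 mm tall: aluminium body 54 mm across up to 75 mm, white cap 51 mm across above; about 0.3 kg, loose. It starts upright on one of the two square outlines. Origin at the centre of its underside, z up its axis.
- jar: Squat round jar, 75 mm tall: amber glass 66 mm across up to 50 mm, steel lid 64 mm across from 54 mm to the top; about 0.35 kg, loose. It starts upright on the other outline. Origin at the centre of its underside, z up its axis.
- carton: Loose small cardboard box, 80 x 100 x 60 mm, on the bench beyond the work; bystander, leave alone. Origin at the centre of its underside.
- mug: Loose white mug, 76 mm across, 90 mm tall, on the bench to the robot's left; bystander, leave alone. Origin at the centre of its underside.
- driver: Loose black screwdriver lying on the bench to the robot's right; bystander, leave alone.
- roll1: White paper label roll, wound on a card core: 60 mm across, 70 mm tall, 34 mm hole; about 0.16 kg, loose. If present it starts over the rack's post at rack x -50, y -50 mm, resting on the base plate (its underside 12 mm above the bench, the post 10 mm higher than its top); it comes off only upwards. Origin at the centre of its underside, z along its axis.
- roll2: White paper label roll, wound on a card core: 60 mm across, 70 mm tall, 34 mm hole; about 0.16 kg, loose. If present it starts over the rack's post at rack x -50, y +50 mm, resting on the base plate (its underside 12 mm above the bench, the post 10 mm higher than its top); it comes off only upwards. Origin at the centre of its underside, z along its axis.
- roll3: White paper label roll, wound on a card core: 60 mm across, 70 mm tall, 34 mm hole; about 0.16 kg, loose. If present it starts over the rack's post at rack x +50, y -50 mm, resting on the base plate (its underside 12 mm above the bench, the post 10 mm higher than its top); it comes off only upwards. Origin at the centre of its underside, z along its axis.
- roll4: White paper label roll, wound on a card core: 60 mm across, 70 mm tall, 34 mm hole; about 0.16 kg, loose. If present it starts over the rack's post at rack x +50, y +50 mm, resting on the base plate (its underside 12 mm above the bench, the post 10 mm higher than its top); it comes off only upwards. Origin at the centre of its underside, z along its axis.
Not all that is in view belongs to the job. Leave any yellow look-alike of the roll2 alone. What is shaped like the roll1 but purple is not meant.

How it is judged (in metres and radians):
On the way, in this order (a step that is already met when the one before it is completed fails the run):
1. the can and the jar have changed places, both standing (distance of each of can, jar from where it was at the start of the episode above 0.06 m and angle between each of can, jar's own z axis and vertical below 0.1 rad and linear speed of each of can, jar below 0.02 m/s and z of can in the frame of bay between -0.005 and 0.005 m and z of jar in the frame of bay between -0.005 and 0.005 m and ((horizontal distance between can and mark_near below 0.02 m and horizontal distance between jar and mark_far below 0.02 m) or (horizontal distance between can and mark_far below 0.02 m and horizontal distance between jar and mark_near below 0.02 m))), for 0.2 s.
2. every label roll is off the posts and standing in the bay (x of roll1 in the frame of bay between -0.078 and 0.078 m and y of roll1 in the frame of bay between -0.068 and 0.068 m and z of roll1 in the frame of bay between -0.005 and 0.005 m and angle between the z axis of each of roll1, roll2, roll3, roll4 and the z axis of board, either way round below 0.1 rad and linear speed of each of roll1, roll2, roll3, roll4 below 0.02 m/s and x of roll2 in the frame of bay between -0.078 and 0.078 m and y of roll2 in the frame of bay between -0.068 and 0.068 m and z of roll2 in the frame of bay between -0.005 and 0.005 m and x of roll3 in the frame of bay between -0.078 and 0.078 m and y of roll3 in the frame of bay between -0.068 and 0.068 m and z of roll3 in the frame of bay between -0.005 and 0.005 m and x of roll4 in the frame of bay between -0.078 and 0.078 m and y of roll4 in the frame of bay between -0.068 and 0.068 m and z of roll4 in the frame of bay between -0.005 and 0.005 m), for 0.2 s.
At the end, for the whole second after the job is handed in: The can and the jar each stand upright (within 0.1 rad) on the board within 20 mm of the centre of the square that the other had at the start; every roll present stands upright on the floor of the roll bay (its axis within 78 mm in x and 68 mm in y of the bay's centre, not stacked); all at rest (all of step 1 and all of step 2); the robot touches nothing.
It fails at once if the carton is displaced by more than 30 mm (distance of carton from where it was at the start of the episode above 0.03 m).
It fails at once if the mug is displaced by more than 30 mm (distance of mug from where it was at the start of the episode above 0.03 m).
It fails at once if the screwdriver is displaced by more than 30 mm (distance of driver from where it was at the start of the episode above 0.03 m).
Of roll1, roll2, roll3, roll4 only 2 to 4 are there at a start; the rules pass over those that are not, and their reading is None.
At some moment in a run one of jar may be knocked a few centimetres aside while the robot is not near it.
It also fails if it takes over 210 s, if anything falls off the work surface, if the arm or the gripper's body presses on something with over 40 N, if the wrist force passes 120 N, or if a joint passes its speed limit or range.

## Working session

There is one attempt and no reset: what is moved stays moved. The work goes in short steps, Python scripts to look and compute and a shell command to move; the robot and the scene stay as the last step left them, time stands still between calls to the robot, and variables do not carry over. Pictures are saved under pics/ and viewed, and the job is handed in when it is done.

```bash
ls; mkdir -p pics
cat > h.py <<'E'
import numpy as np, cv2
from plant import monitor, cams, order, r
def snap(c,name=None):
    m=cams.camera_model(c); p,d=cams.snapshot(c)
    if name: cv2.imwrite(f'pics/{name}.png',cv2.cvtColor(p,cv2.COLOR_RGB2BGR))
    return p,d,m
def back(m,u,v,z):
    c=np.array([(u-m['cx'])/m['fx']*z,(v-m['cy'])/m['fy']*z,z]); return np.array(m['R']).T@(c-np.array(m['t']))
def onplane(m,u,v,h):
    R=np.array(m['R']);o=-R.T@np.array(m['t']);d=R.T@np.array([(u-m['cx'])/m['fx'],(v-m['cy'])/m['fy'],1]);return o+d*(h-o[2])/d[2]
def cloud(m,d):
    v,u=np.mgrid[0:400,0:640]; c=np.stack([(u-m['cx'])/m['fx']*d,(v-m['cy'])/m['fy']*d,d],-1)
    return (c-np.array(m['t']))@np.array(m['R'])
E
python3 - <<'E'
from h import *
s=monitor.observe(); print(s); print(r.tcp_to_grasp)
for c in('top','side','wrist'):
    p,d,m=snap(c,c+'0'); print(c,m)
    if c=='top':
        for q in['board','bay','mark_near','mark_far','rack','can','jar','carton','mug','driver','roll1','roll2']:
            for x in cams.pinpoint(q,'top')[:6]:
                u,v=x['position'][0]*640,x['position'][1]*400
                print(q,round(x['confidence'],2),round(u),round(v),onplane(m,u,v,6).round())
E
```

```text
pics
{'t': 0.0, 'qpos': array([-1.38929110e+00,  1.81523998e-01,  1.60797262e+00, -2.65910165e-05,
        1.35380043e+00, -2.06293635e-01]), 'qd': array([-0.00070533,  0.00130851, -0.00012014, -0.00036321, -0.00057222,
       -0.00029159]), 'joint_torque': array([ 1.75794362e-04, -4.33868980e+01, -3.41853905e+01,  7.02252332e-02,
        3.85133608e-02, -1.40926682e-04]), 'tcp_pos': array([ 217.35271889, -531.77236771,  237.83682525]), 'eef_rot': array([-8.52292224e-04,  9.81259419e-01,  1.92689455e-01, -2.41823659e-06]), 'force': array([-0.40270347,  0.44197125, -0.48702358]), 'torque': array([ 0.02014598,  0.01346271, -0.01934109]), 'opening': 88.20341465382425}
18.700000000000003
top {'fx': 510.9800226637286, 'fy': 510.9800226637286, 'cx': 311.8845548979314, 'cy': 197.46222286901997, 'R': array([[-0.01745728, -0.99983479,  0.00506225],
       [-0.99337672,  0.01676898, -0.11367276],
       [ 0.1135691 , -0.00701314, -0.99350535]]), 't': array([  13.10877519,  546.82912661, 1755.54315641])}
board 0.8 261 216 [486. 185.   6.]
board 0.46 315 130 [795. -13.   6.]
bay 0.88 242 211 [50
[... 904 characters left out ...]
 227 [ 444. -130.    6.]
side {'fx': 409.00757948671406, 'fy': 409.00757948671406, 'cx': 309.84943187640175, 'cy': 198.06759959841915, 'R': array([[ 0.98809379, -0.15263829,  0.01929298],
       [-0.09167812, -0.6848443 , -0.7228993 ],
       [ 0.1235548 ,  0.71252357, -0.690684  ]]), 't': array([-533.1866887 ,   84.03989727, 1442.48364239])}
wrist {'fx': 336.86228351776856, 'fy': 336.86228351776856, 'cx': 319.4901483957505, 'cy': 201.15238263452832, 'R': array([[ 3.77594708e-01, -9.25970942e-01, -2.25142522e-04],
       [-8.90123929e-01, -3.63043901e-01,  2.75460552e-01],
       [-2.55150204e-01, -1.03812042e-01, -9.61312350e-01]]), 't': array([-575.07660408,  -37.26316148,  390.81484666])}
```

Run:
```python
import cv2
a=cv2.imread('pics/top0.png'); cv2.imwrite('pics/top0z.png',cv2.resize(a[110:290,140:480],None,fx=2.3,fy=2.3,interpolation=cv2.INTER_CUBIC))
```

```text
(no output)
```

View pics/side0.png

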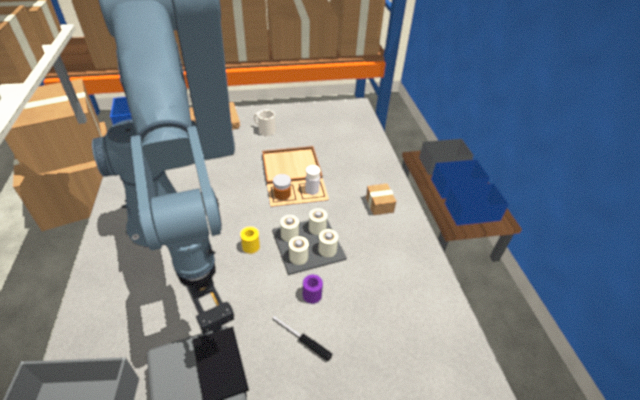

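View pics/top0z.png

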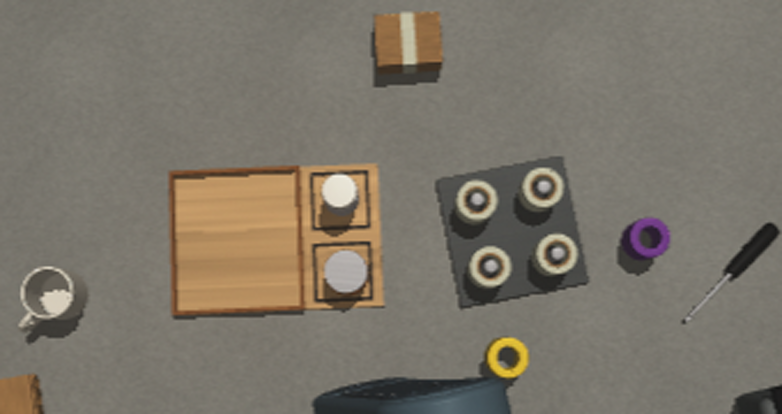

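```bash
cat >> h.py <<'E'
def fitc(pts):
    # min enclosing-ish circle via least squares on hull
    h=cv2.convexHull(pts.astype(np.float32))[:,0]
    A=np.c_[2*h,np.ones(len(h))]; s=np.linalg.lstsq(A,(h**2).sum(1),rcond=None)[0]
    return s[:2],np.sqrt(s[2]+s[0]**2+s[1]**2)
def blobs(c,lo,hi,name=None,minpx=25):
    p,d,m=snap(c,name); X=cloud(m,d); mask=((d>0)&(X[...,2]>lo)&(X[...,2]<hi)).astype(np.uint8)
    n,l,st,ce=cv2.connectedComponentsWithStats(mask)
    for i in range(1,n):
        if st[i,4]<minpx: continue
        P=X[l==i]; cc,rr=fitc(P[:,:2])
        print('px',ce[i].round(),'n',st[i,4],'c',cc.round(1),'r',rr.round(1),'mid',((P.min(0)+P.max(0))/2).round(1),'z',np.percentile(P[:,2],[50,95]).round(1),'col',np.median(p[l==i],0))
    return p,d,m,X
E
python3 - <<'E'
from h import *
for lo,hi in((98,125),(66,90)): print(lo);blobs('top',lo,hi)
p,d,m=snap('top');X=cloud(m,d)
# board: color segment, wood on z<30
hsv=cv2.cvtColor(p,cv2.COLOR_RGB2HSV)
w=((hsv[...,1]>70)&(hsv[...,0]<25)&(hsv[...,2]>90)&(X[...,2]<40)&(X[...,0]>330)&(X[...,0]<650)&(X[...,1]>0)&(X[...,1]<400)).astype(np.uint8)
w=cv2.morphologyEx(w,cv2.MORPH_CLOSE,np.ones((9,9)))
c=max(cv2.findContours(w,0,2)[0],key=cv2.contourArea)
q=cv2.boxPoints(cv2.minAreaRect(c)); 
for a in q: print(a,onplane(m,*a,13))
Q=np.array([onplane(m,*a[0],8)[:2] for a in c.astype(float)],np.float32); print(cv2.minAreaRect(Q))
k=((X[...,2]<25)&(p.max(2)<85)&(X[...,0]>330)&(X[...,0]<700)&(X[...,1]>-330)&(X[...,1]<-10)).astype(np.uint8)
c=max(cv2.findContours(k,0,2)[0],key=cv2.contourArea)
print('rack',cv2.minAreaRect(np.array([onplane(m,*a[0],12)[:2] for a in c.astype(float)],np.float32)))
E
```

```text
98
px [287. 193.] n 181 c [555.6  88.3] r 24.7 mid [556.1  87.4 111.9] z [111.7 118.8] col [228. 223. 208.]
px [470. 287.] n 53 c [ 230.  -519.2] r 19.4 mid [ 231.9 -512.2  111.9] z [117.3 123.7] col [39. 40. 39.]
px [511. 375.] n 486 c [ -68.  -621.2] r 92.5 mid [ -59.7 -623.6  111.5] z [116.2 124. ] col [45. 47. 46.]
px [121. 379.] n 388 c [-54.4 624.3] r 88.9 mid [-48.4 627.5 111.5] z [116.1 123.5] col [20. 42. 93.]
66
px [375. 191.] n 180 c [ 558.6 -211.8] r 29.4 mid [ 558.7 -212.7   78.1] z [82.1 88.9] col [177.  166.5 139. ]
px [346. 197.] n 188 c [ 541.9 -113.5] r 29.5 mid [ 542.4 -113.6   78.1] z [81.8 88.6] col [173.5 165.  141. ]
px [421. 213.] n 153 c [ 483.2 -369.8] r 29.0 mid [ 483.  -369.2   74. ] z [71.3 78.8] col [111.  61. 132.]
px [381. 220.] n 175 c [ 460.9 -229.1] r 29.4 mid [ 459.8 -229.2   78. ] z [81.7 87.4] col [177. 168. 141.]
px [352. 226.] n 167 c [ 443.5 -131.3] r 29.2 mid [ 443.7 -131.6   78.1] z [82.7 88.7] col [179. 168. 143.]
px [290. 228.] n 272 c [439.9  81.3] r 31.0 mid [439.   81.4  78.2] z [81.7 87.6] col [177. 172. 170.]
px [153. 240.] n 92 c [40
[... 771 characters left out ...]
 [77.8 86.5] col [15. 28. 59.]
px [529. 382.] n 111 c [ -79.5 -689.4] r 48.5 mid [ -78.6 -697.4   78. ] z [79.1 88.4] col [31. 32. 31.]
px [101. 386.] n 89 c [-70.6 737.1] r 51.6 mid [-65.  701.8  77.8] z [76.2 88.4] col [12. 26. 58.]
[211.68005 183.52148] [604.69768325 357.3868344   13.        ]
[304.15216 180.03198] [611.71068079  29.91908894  13.        ]
[306.53253 243.11197] [388.73645924  25.10535547  13.        ]
[214.06042 246.60147] [382.19651427 348.0183265   13.        ]
((497.2563171386719, 190.22833251953125), (223.43234252929688, 325.6069030761719), 1.1602599620819092)
rack ((499.96453857421875, -171.86392211914062), (202.92123413085938, 200.68392944335938), 10.012344360351562)
```

```bash
cat >> h.py <<'E'
from scipy.spatial.transform import Rotation as Ro
def need(x,y,z,yawdeg=None):
    s=monitor.observe(); q=s['eef_rot']; R=Ro.from_quat([q[1],q[2],q[3],q[0]]).as_matrix()
    dd=np.array([x,y,z])-s['tcp_pos']; yaw=np.degrees(np.arctan2(R[1,0],R[0,0]))
    print('t',round(s['t'],2),'tcp',s['tcp_pos'].round(1),'yaw',yaw.round(2),'op',round(s['opening'],1),'F',s['force'].round(1),'tilt',R[:,2].round(3))
    print('units tool xyz',(R.T@dd/30).round(2),'yaw units',None if yawdeg is None else round(-(yawdeg-yaw)/4,2))
E
python3 -m pendant '[[1,0,0,-0.5,0.875],[1,0,0,-0.5,0.875],[1,0,0,-0.5,0.875],[1,0,0,-0.5,0.875],[1,0,0,-0.5,0.875],[1,0,0,-0.5,0.875],[1,0,0,0,0],[1,0,0,0,0]]'
python3 -c "
from h import *
need(430,130,380,1.2)"
```

```text
t: 1.57
tcp_pos: [217.5, -532.7, 329.3]
eef_rot: [0.001, 1.0, 0.012, 0.0]
force: [0.2, 0.4, 0.1]
opening: 88.2
t 1.57 tcp [ 217.5 -532.7  329.3] yaw 1.32 op 88.2 F [0.2 0.4 0.1] tilt [ 0.    -0.002 -1.   ]
units tool xyz [  7.59 -21.92  -1.73] yaw units 0.03
```

```bash
python3 -m pendant '[[1,0.4,-1,0,0],[1,0.4,-1,0,0],[1,0.4,-1,0,0],[1,0.4,-1,0,0],[1,0.4,-1,0,0],[1,0.4,-1,0,0],[1,0.4,-1,0,0],[1,0.4,-1,0,0],[1,0.4,-1,0,0],[1,0.4,-1,0,0],[1,0.4,-1,0,0],[1,0.4,-1,0,0],[1,0.4,-1,0,0],[1,0.4,-1,0,0],[1,0.4,-1,0,0],[1,0.4,-1,0,0],[1,0.4,-1,0,0],[1,0.4,-1,0,0],[1,0.4,-1,0,0],[1,0,0,0,0]]'
python3 - <<'E'
from h import *
need(430,130,380,1.2)
p,d,m=snap('wrist','w1'); print(-np.array(m['R']).T@m['t'])
E
```

```text
t: 3.23
tcp_pos: [433.4, 46.8, 327.2]
eef_rot: [-0.001, 1.0, 0.014, -0.001]
force: [-0.8, 0.2, 0.3]
opening: 88.0
t 3.23 tcp [433.4  46.8 327.2] yaw 1.63 op 88.0 F [-0.8  0.2  0.3] tilt [-0.002  0.002 -1.   ]
units tool xyz [-0.04 -2.78 -1.75] yaw units 0.11
[505.15122061  48.56042397 474.20642017]
```

View pics/w1.png

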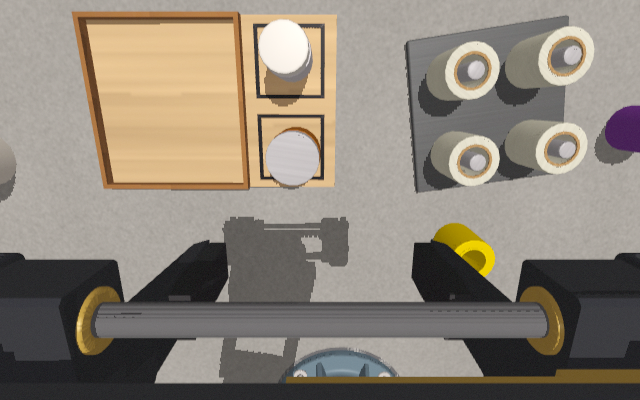

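The wrist view shows the board (bay left, can on the far square at (285,45), jar on the near square at (293,155)), four white rolls on the rack, and the yellow/purple decoys apart. I'm measuring from it.

Run:
```python
from h import *
p,d,m,X=blobs('wrist',66,90)
blobs('wrist',98,125)
a=cv2.cvtColor(p,cv2.COLOR_RGB2BGR); cv2.imwrite('pics/w1z.png',cv2.resize(a[0:200,60:350],None,fx=2.7,fy=2.7,interpolation=cv2.INTER_CUBIC))
k=((p.max(2)<60)&(X[...,2]<30)); k=k.astype(np.uint8); k[:, :245]=0;k[:,340:]=0;k[200:]=0
for (r0,r1) in((0,103),(104,190)):
    vv,uu=np.nonzero(k[r0:r1]); P=np.array([onplane(m,u,v+r0,6)[:2] for u,v in zip(uu,vv)],np.float32)
    print(r0,len(P),cv2.minAreaRect(P))
for u,v,h in((337,13,6),(335,188,6),(73,12,21),(104,189,21),(240,12,21),(248,189,21)): print(u,v,onplane(m,u,v,h).round(1))
```

```text
px [558.  56.] n 2627 c [ 561.3 -212.6] r 29.8 mid [ 561.1 -212.5   78. ] z [82.7 84.7] col [204. 186. 163.]
px [295.  67.] n 183 c [558.1  87.1] r 26.5 mid [550.5  84.7  78. ] z [81.3 87.5] col [133. 125. 125.]
px [466.  70.] n 2270 c [ 544.1 -114.4] r 29.7 mid [ 544.  -114.2   78. ] z [82.9 84.7] col [220. 213. 193.]
px [554. 146.] n 2164 c [ 463.1 -229.9] r 29.8 mid [ 463.2 -229.9   78.1] z [82.7 84.8] col [203. 183. 160.]
px [290. 157.] n 2323 c [442.4  80.2] r 31.6 mid [442.6  80.5  75.8] z [82.2 83.4] col [204. 198. 198.]
px [469. 159.] n 1896 c [ 446.  -131.8] r 29.8 mid [ 445.8 -131.9   78. ] z [82.8 84.7] col [214. 206. 186.]
px [476. 253.] n 644 c [ 314.2 -156.1] r 28.4 mid [ 317.  -157.8   70. ] z [71.1 72.5] col [238. 209.   0.]
px [279.  46.] n 2240 c [558.3  87. ] r 25.1 mid [558.4  87.  106.5] z [112.1 113.5] col [253. 246. 237.]
0 252 ((535.6058349609375, 113.08894348144531), (112.81917572021484, 55.78196334838867), 45.16328048706055)
104 503 ((446.2786865234375, 87.80128479003906), (87.93099975585938, 88.71209716796875), 1.57427978515625)
337 13 [613.7  28.3   6. ]
335 188 [389.5  21.8   6. ]
73 12 [602.7 347.1  21. ]
104 189 [382.9 342.7  21. ]
240 12 [608.2 145.8  21. ]
248 189 [388.4 143.1  21. ]
```

View pics/w1z.png

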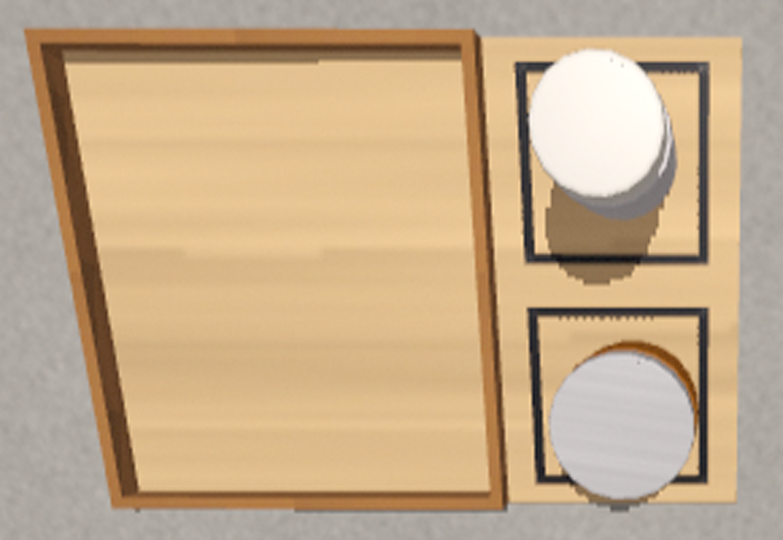

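Run:
```python
from h import *
m=cams.camera_model('wrist')
f=lambda a:onplane(m,60+(a[0]+.5)/2.7-.5,(a[1]+.5)/2.7-.5,6)
for S in([(537,483),(708,483),(527,307),(708,307)],[(525,264),(709,264),(515,61),(709,61)],[(737,503),(742,38)]):
    P=np.array([f(a) for a in S]); print(P.round(1).tolist(),P.mean(0).round(1))
```

```text
[[400.5, 128.3, 6.0], [402.5, 38.4, 6.0], [490.0, 130.9, 6.0], [492.1, 40.6, 6.0]] [446.3  84.6   6. ]
[[510.5, 131.2, 6.0], [512.6, 40.7, 6.0], [600.7, 133.1, 6.0], [602.8, 43.0, 6.0]] [556.7  87.    6. ]
[[392.1, 22.8, 6.0], [612.7, 28.0, 6.0]] [502.4  25.4   6. ]
```

```bash
python3 -c "
from h import *
need(558.3,87,50,1.4)"
```

```text
t 3.38 tcp [432.7  42.4 327.5] yaw 1.35 op 88.1 F [-0.  -0.2  0.5] tilt [-0.002 -0.    -1.   ]
units tool xyz [ 4.24 -1.39  9.24] yaw units -0.01
```

```bash
python3 -m pendant '[[1,0.85,-0.28,0.8,0],[1,0.85,-0.28,0.8,0],[1,0.85,-0.28,0.8,0],[1,0.85,-0.28,0.8,0],[1,0.84,-0.27,0.8,0],[1,0,0,0.8,0],[1,0,0,0.8,0],[1,0,0,0,0],[1,0,0,0,0],[1,0,0,0,0]]';  python3 -c "
from h import *
need(558.3,87,50,1.4)"
```

```text
t: 4.22
tcp_pos: [560.1, 85.6, 162.1]
eef_rot: [0.0, 1.0, 0.01, 0.001]
force: [0.6, 0.1, 0.9]
opening: 87.9
t 4.22 tcp [560.1  85.6 162.1] yaw 1.14 op 87.9 F [0.6 0.1 0.9] tilt [ 0.001 -0.    -1.   ]
units tool xyz [-0.07 -0.05  3.73] yaw units -0.06
```

```bash
python3 -m pendant '[[1,-0.05,-0.04,0.8,0],[1,0,0,0.8,0],[1,0,0,0.8,0],[1,0,0,0.8,0],[1,0,0,0.5,0],[1,0,0,0,0],[-1,0,0,0,0],[-1,0,0,0,0],[-1,0,0,0,0],[-1,0,0,0,0],[-1,0,0,0,0],[-1,0,0,0,0],[-1,0,0,0,0],[-1,0,0,0,0]]';  python3 -c "
from h import *
need(500,250,50,1.4)"
```

```text
t: 5.38
tcp_pos: [558.8, 87.8, 50.7]
eef_rot: [0.0, 1.0, 0.011, 0.001]
force: [-1.1, -1.4, 6.4]
opening: 53.2
t 5.38 tcp [558.8  87.8  50.7] yaw 1.22 op 53.2 F [-1.1 -1.4  6.4] tilt [ 0.001 -0.    -1.   ]
units tool xyz [-1.84 -5.45  0.02] yaw units -0.04
```

```bash
python3 -m pendant '[[-1,0,0,-0.6,0],[-1,0,0,-0.8,0],[-1,0,0,-0.8,0],[-1,-0.3,-0.9,0,0],[-1,-0.3,-0.9,0,0],[-1,-0.3,-0.9,0,0],[-1,-0.3,-0.9,0,0],[-1,-0.3,-0.9,0,0],[-1,-0.34,-0.95,0,0],[-1,0,0,0.8,0],[-1,0,0,0.8,0],[-1,0,0,0.3,0],[-1,0,0,0.2,0],[-1,0,0,0,0],[-1,0,0,0,0]]';  python3 -c "
from h import *
need(500,250,50,1.4)"
```

```text
t: 6.63
tcp_pos: [499.8, 250.0, 53.0]
eef_rot: [-0.0, 1.0, 0.01, 0.0]
force: [-0.0, 0.5, -3.8]
opening: 53.3
t 6.63 tcp [499.8 250.   53. ] yaw 1.18 op 53.3 F [-0.   0.5 -3.8] tilt [ 0.  0. -1.]
units tool xyz [0.01 0.   0.1 ] yaw units -0.05
```

```bash
python3 -m pendant '[[-1,0,0,0.07,0],[-1,0,0,0,0],[-1,0,0,0,0],[1,0,0,0,0],[1,0,0,0,0],[1,0,0,0,0],[1,0,0,0,0],[1,0,0,0,0],[1,0,0,-0.5,0],[1,0,0,-0.8,0],[1,0,0,-0.8,0],[1,0,0,-0.9,0],[1,0,0,-0.9,0],[1,-0.3,0.9,-0.5,0],[1,-0.3,0.9,-0.5,0],[1,-0.3,0.9,0,0],[1,-0.3,0.9,0,0],[1,-0.3,0.9,0,0],[1,-0.4,0.9,0,0],[1,0,0,0,0]]';  python3 - <<'E'
from h import *
need(442.4,80.2,50,1.4)
blobs('top',66,90);blobs('top',98,125)
need(442.4,80.2,50,1.4)
E
```

```text
t: 8.3
tcp_pos: [444.4, 83.9, 197.6]
eef_rot: [0.001, 1.0, 0.009, -0.0]
force: [-0.1, -0.4, -0.9]
opening: 88.5
t 8.3 tcp [444.4  83.9 197.6] yaw 1.06 op 88.5 F [-0.1 -0.4 -0.9] tilt [-0.001 -0.001 -1.   ]
units tool xyz [-0.07  0.12  4.92] yaw units -0.08
px [375. 191.] n 182 c [ 558.7 -211.7] r 28.9 mid [ 558.4 -212.5   78.2] z [82.5 88.2] col [176.  166.5 140. ]
px [346. 197.] n 165 c [ 542.  -113.6] r 29.3 mid [ 542.5 -113.6   78.1] z [82.6 88.3] col [176. 166. 141.]
px [244. 214.] n 27 c [496.4 250.3] r 25.8 mid [495.9 243.8  78. ] z [79.6 87.8] col [90. 85. 80.]
px [422. 213.] n 149 c [ 483.4 -368.9] r 29.1 mid [ 482.7 -368.5   73.1] z [71.  77.4] col [111.  60. 131.]
px [381. 220.] n 172 c [ 460.8 -228.9] r 28.9 mid [ 460.5 -229.1   78.2] z [82.3 88.1] col [175.  166.5 140. ]
px [352. 225.] n 165 c [ 443.5 -130.9] r 29.1 mid [ 443.7 -131.3   78.5] z [82.6 87.6] col [178. 167. 143.]
px [159. 238.] n 153 c [408.1 524.6] r 45.8 mid [409.7 518.4  78.3] z [82.9 89.4] col [149. 143. 129.]
px [290. 236.] n 25 c [428.9  81.6] r 20.8 mid [412.   81.5  80.1] z [80.6 87.8] col [154. 151.
[... 899 characters left out ...]
z [78.6 88.7] col [12.5 26.  57. ]
px [238. 211.] n 182 c [496.4 251.3] r 24.5 mid [496.8 251.4 110.6] z [111.8 117.5] col [223. 216. 201.]
px [475. 312.] n 209 c [ 161.6 -583.7] r 110.9 mid [ 152.1 -522.5  111.7] z [115.7 124. ] col [37. 37. 36.]
px [315. 341.] n 47 c [94.2  0.8] r 37.4 mid [ 71.7   0.6 111.5] z [111.8 122.9] col [44. 52. 57.]
px [511. 375.] n 476 c [ -65.9 -620.9] r 95.6 mid [ -60.3 -623.6  111.4] z [115.1 123.5] col [46. 47. 45.]
px [120. 379.] n 399 c [-53.2 623.6] r 90.3 mid [-48.2 627.  111.6] z [116.2 124. ] col [20. 45. 99.]
t 8.4 tcp [445.9  86.4 198. ] yaw 1.08 op 88.0 F [-0.5 -0.  -0.7] tilt [ 0.001  0.    -1.   ]
units tool xyz [-0.13  0.21  4.93] yaw units -0.08
```

```bash
python3 -m pendant '[[1,-0.13,0.2,0.8,0],[1,0,0,0.8,0],[1,0,0,0.5,0],[1,0,0,0,0],[1,0,0,0,0],[1,0,0,0,0]]';  python3 - <<'E'
from h import *
need(442.4,80.2,28,1.4)
p,d,m=snap('wrist','w2')
E
```

```text
t: 8.9
tcp_pos: [443.0, 81.6, 135.6]
eef_rot: [-0.0, 1.0, 0.011, 0.001]
force: [-0.0, 0.2, 0.6]
opening: 88.2
t 8.9 tcp [443.   81.6 135.6] yaw 1.28 op 88.2 F [-0.   0.2  0.6] tilt [ 0.001  0.    -1.   ]
units tool xyz [-0.02  0.05  3.59] yaw units -0.03
```

View pics/w2.png

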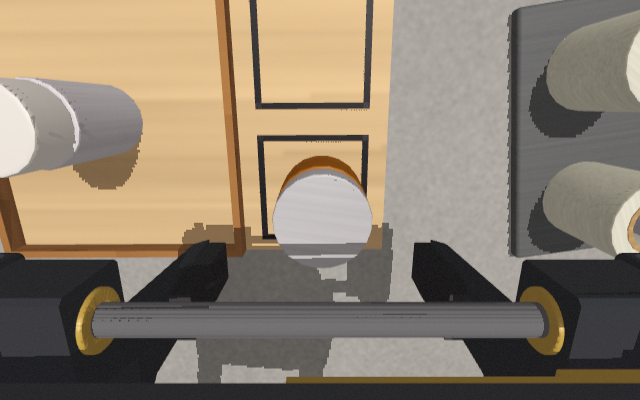

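The jar's lid sits at (322,218), midway between the open fingers, and the can stands in the bay. I'm lowering now.

```bash
python3 -m pendant '[[1,-0.02,0.05,0.8,0],[1,0,0,0.8,0],[1,0,0,0.8,0],[1,0,0,0.8,0],[1,0,0,0.35,0],[1,0,0,0,0],[-1,0,0,0,0],[-1,0,0,0,0],[-1,0,0,0,0],[-1,0,0,0,0],[-1,0,0,0,0],[-1,0,0,0,0],[-1,0,0,0,0]]';  python3 - <<'E'
from h import *
need(556.7,87,29,1.4)
E
```

```text
t: 10.03
tcp_pos: [442.8, 79.5, 29.5]
eef_rot: [0.0, 1.0, 0.011, 0.001]
force: [-0.5, 0.9, 8.0]
opening: 65.5
t 10.03 tcp [442.8  79.5  29.5] yaw 1.22 op 65.5 F [-0.5  0.9  8. ] tilt [ 0.003 -0.    -1.   ]
units tool xyz [ 3.8  -0.17  0.03] yaw units -0.05
```

```bash
python3 -m pendant '[[-1,0,0,-0.5,0],[-1,0,0,-0.5,0],[-1,0.5,0,0,0],[-1,0.8,-0.1,0,0],[-1,0.8,-0.07,0,0],[-1,0.8,0,0,0],[-1,0.6,0,0,0],[-1,0.3,0,0,0],[-1,0,0,0,0],[-1,0,0,0.4,0],[-1,0,0,0.3,0],[-1,0,0,0.15,0],[-1,0,0,0,0],[-1,0,0,0,0]]';  python3 - <<'E'
from h import *
need(556.7,87,29,1.4)
E
```

```text
t: 11.2
tcp_pos: [554.1, 87.1, 31.8]
eef_rot: [-0.0, 1.0, 0.011, -0.001]
force: [0.3, -0.5, -4.8]
opening: 65.4
t 11.2 tcp [554.1  87.1  31.8] yaw 1.22 op 65.4 F [ 0.3 -0.5 -4.8] tilt [-0.002  0.    -1.   ]
units tool xyz [0.09 0.   0.09] yaw units -0.05
```

```bash
python3 -m pendant '[[-1,0.08,0,0,0],[-1,0,0,0.07,0],[-1,0,0,0,0],[-1,0,0,0,0],[0.72,0,0,0,0],[0.72,0,0,0,0],[0.72,0,0,0,0],[0.72,0,0,0,0],[0.72,0,0,0,0],[0.72,0,0,-0.5,0],[0.72,0,0,-0.9,0],[0.72,0,0,-0.9,0],[1,0,0,-0.9,0],[1,0,0,-0.9,0],[1,-0.3,-0.8,-0.9,0],[1,-0.3,-0.8,0,0],[1,-0.3,-0.8,0,0],[1,-0.3,-0.8,0,0],[1,-0.3,-0.9,0,0],[1,-0.4,-0.9,0,0]]';  python3 - <<'E'
from h import *
p,d,m,X=blobs('wrist',66,90,'w3')
need(499.8,250,50,1.4)
E
```

```text
t: 12.87
tcp_pos: [497.4, 236.8, 180.9]
eef_rot: [-0.0, 1.0, 0.01, 0.001]
force: [0.3, 0.4, -0.1]
opening: 88.2
px [526. 124.] n 7012 c [557.3  87.6] r 31.8 mid [557.2  87.6  75.2] z [82.  83.2] col [193. 188. 188.]
px [307. 173.] n 499 c [499.6 250.2] r 26.5 mid [511.6 249.6  78. ] z [81.2 88.3] col [179. 171. 167.]
px [ 10. 249.] n 207 c [433.9 503.2] r 20.7 mid [446.8 492.8  72.8] z [69.3 76.2] col [166. 157. 147.]
t 12.92 tcp [494.7 241.  180.8] yaw 1.34 op 88.2 F [-2.8  3.  -0.5] tilt [-0.001  0.003 -1.   ]
units tool xyz [ 0.18 -0.28  4.36] yaw units -0.01
```

View pics/w3.png

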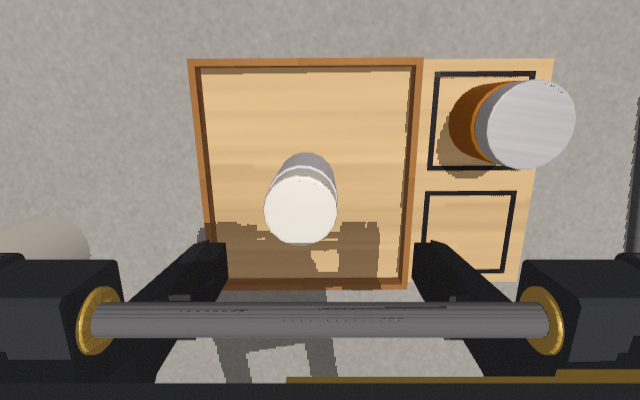

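The jar stands in the far square (lid at (532,124)), measured within 1 mm; the can is at (300,205) in the bay. Next I fetch the can.

```bash
python3 -m pendant '[[1,0.1,-0.2,0.5,0],[1,0,0,0,0],[1,0,0,0,0],[1,0,0,0,0]]';  python3 - <<'E'
from h import *
need(499.8,250,50,1.4)
E
```

```text
t: 13.25
tcp_pos: [500.6, 241.4, 165.7]
eef_rot: [0.0, 1.0, 0.01, -0.0]
force: [-0.7, 0.3, 0.2]
opening: 88.3
t 13.25 tcp [500.6 241.4 165.7] yaw 1.2 op 88.3 F [-0.7  0.3  0.2] tilt [-0. -0. -1.]
units tool xyz [-0.02 -0.29  3.86] yaw units -0.05
```

```bash
python3 -m pendant '[[1,-0.02,-0.29,0.5,0],[1,0,0,0.8,0],[1,0,0,0.8,0],[1,0,0,0.8,0],[1,0,0,0.7,0],[1,0,0,0.25,0],[1,0,0,0,0],[-1,0,0,0,0],[-1,0,0,0,0],[-1,0,0,0,0],[-1,0,0,0,0],[-1,0,0,0,0],[-1,0,0,0,0],[-1,0,0,0,0],[-1,0,0,-0.5,0],[-1,0,0,-0.8,0],[-1,0,0,-0.9,0],[-1,0,0,0,0]]';  python3 - <<'E'
from h import *
need(446.3,84.6,52,1.4)
E
```

```text
t: 14.75
tcp_pos: [502.4, 251.5, 120.5]
eef_rot: [-0.001, 1.0, 0.011, 0.004]
force: [1.9, 0.9, -3.3]
opening: 53.1
t 14.75 tcp [502.4 251.5 120.5] yaw 1.23 op 53.1 F [ 1.9  0.9 -3.3] tilt [ 0.007  0.002 -1.   ]
units tool xyz [-2.01  5.53  2.26] yaw units -0.04
```

```bash
python3 -m pendant '[[-1,-0.4,0.7,0,0],[-1,-0.4,0.9,0,0],[-1,-0.4,0.9,0,0],[-1,-0.4,0.9,0,0],[-1,-0.35,0.9,0,0],[-1,0,0.8,0,0],[-1,0,0.4,0,0],[-1,0,0,0.3,0],[-1,0,0,0.8,0],[-1,0,0,0.7,0],[-1,0,0,0.3,0],[-1,0,0,0,0],[-1,0,0,0,0],[-1,0,0,0,0]]';  python3 - <<'E'
from h import *
need(446.3,84.6,51,1.4)
E
```

```text
t: 15.92
tcp_pos: [444.5, 84.8, 52.8]
eef_rot: [-0.0, 1.0, 0.011, -0.0]
force: [1.1, 0.3, -3.3]
opening: 53.3
t 15.92 tcp [444.5  84.8  52.8] yaw 1.25 op 53.3 F [ 1.1  0.3 -3.3] tilt [-0.001  0.    -1.   ]
units tool xyz [0.06 0.01 0.06] yaw units -0.04
```

```bash
python3 -m pendant '[[-1,0.05,0,0.08,0],[-1,0,0,0,0],[-1,0,0,0,0],[0.72,0,0,0,0],[0.72,0,0,0,0],[0.72,0,0,0,0],[0.72,0,0,0,0],[0.72,0,0,0,0],[0.72,0,0,0,0],[0.72,0,0,-0.5,0],[0.72,0,0,-0.9,0],[0.72,0,0,-0.9,0],[0.75,0,0,-0.9,0],[0.75,0,0,-0.9,0],[0.75,0,0,-0.9,0],[0.75,0,0,-0.9,0],[0.75,0,0,-0.9,0],[0.75,0,0.8,0,0],[0.75,0,0.8,0,0],[0.75,0,0,0,0]]';  python3 - <<'E'
from h import *
p,d,m,X=blobs('wrist',66,90,'w4')
p,d,m,X=blobs('wrist',98,125)
need(446.3,-131,50,-80)
print(monitor.observe()['qpos'].round(2))
E
```

```text
t: 17.58
tcp_pos: [447.7, 33.8, 255.3]
eef_rot: [0.001, 1.0, 0.01, 0.001]
force: [-0.1, -0.2, -0.7]
opening: 77.0
px [594.  61.] n 3999 c [ 561.5 -212.9] r 30.1 mid [ 561.4 -213.    78. ] z [82.7 84.7] col [199. 176. 149.]
px [231.  69.] n 4349 c [547.8 115.6] r 31.6 mid [548.1 115.4  75.7] z [82.2 83.5] col [209. 203. 204.]
px [483.  79.] n 3382 c [ 544.3 -114.4] r 29.7 mid [ 544.3 -114.3   77.9] z [82.9 84.6] col [220. 213. 193.]
px [587. 168.] n 3153 c [ 463.3 -230.1] r 30.0 mid [ 463.3 -230.2   78. ] z [82.7 84.7] col [198. 168. 144.]
px [278. 165.] n 329 c [445.1  84.3] r 26.6 mid [451.8  81.6  78. ] z [81.  87.6] col [190. 181. 180.]
px [485. 183.] n 2746 c [ 446.1 -131.8] r 29.8 mid [ 446.4 -131.9   78. ] z [82.9 84.6] col [213.  204.5 184. ]
px [486. 281.] n 274 c [ 335.7 -152.6] r 11.1 mid [ 335.7 -151.5   69.8] z [71.  72.2] col [238.  208.5   0. ]
px [265. 188.] n 2539 c [445.1  84.3] r 25.1 mid [445.2  84.5 106.3] z [112.1 113.3] col [243. 236. 227.]
t 17.68 tcp [447.1  36.1 254.6] yaw 1.1 op 77.6 F [-0.8 -0.   0.5] tilt [ 0.  0. -1.]
units tool xyz [-0.14  5.57  6.82] yaw units 20.28
[-0.19 -0.13  1.89  0.    1.38  1.37]
```

View pics/w4.png

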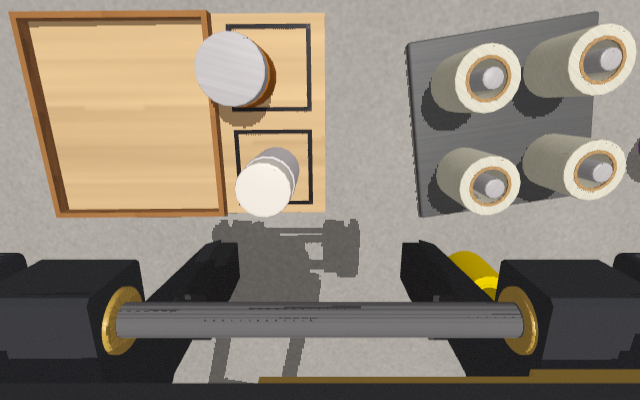

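The jar got knocked: it now stands at (548,116), touching the bay rim (lid at (231,69)), while the can is fine on the near square. I'll move the jar back.

```bash
python3 -m pendant '[[1,0.5,-0.4,0,0],[1,0.8,-0.7,0.3,0],[1,0.8,-0.7,0.8,0],[1,0.8,-0.7,0.8,0],[1,0.5,-0.4,0.8,0],[1,0,0,0,0],[1,0,0,0,0],[1,0,0,0,0]]';  python3 - <<'E'
from h import *
p,d,m,X=blobs('wrist',66,90,'w5')
need(547.8,115.5,29.5,1.4)
E
```

```text
t: 18.35
tcp_pos: [546.9, 125.9, 174.0]
eef_rot: [0.0, 1.0, 0.011, -0.0]
force: [1.0, -0.5, 0.4]
opening: 88.5
px [333. 201.] n 5647 c [548.3 116.1] r 31.5 mid [548.  116.   75.2] z [82.1 83.2] col [193. 188. 188.]
px [616. 212.] n 3373 c [ 544.9 -111.8] r 28.5 mid [ 544.6 -104.5   78. ] z [81.9 84.5] col [152. 143. 121.]
px [365. 295.] n 636 c [446.4  84.7] r 26.0 mid [464.7  85.5  77.3] z [76.1 83.9] col [120. 114. 114.]
t 18.4 tcp [547.4 125.5 174.9] yaw 1.23 op 88.0 F [ 0.5 -0.5  0.1] tilt [ 0.001 -0.    -1.   ]
units tool xyz [0.   0.33 4.85] yaw units -0.04
```

View pics/w5.png

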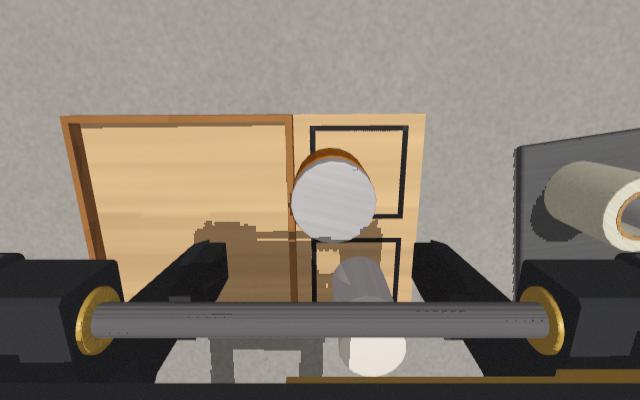

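```bash
python3 -m pendant '[[1,0.02,0.31,0.5,0],[1,0,0,0.9,0],[1,0,0,0.9,0],[1,0,0,0.9,0],[1,0,0,0.9,0],[1,0,0,0.5,0],[1,0,0,0.22,0],[1,0,0,0,0],[-1,0,0,0,0],[-1,0,0,0,0],[-1,0,0,0,0],[-1,0,0,0,0],[-1,0,0,0,0],[-1,0,0,0,0],[-1,0,0,-0.4,0],[-1,0,0,-0.4,0],[-1,0,0,0,0]]';  python3 - <<'E'
from h import *
need(556.7,87,30,1.4)
E
```

```text
t: 19.82
tcp_pos: [549.6, 116.4, 55.6]
eef_rot: [-0.0, 1.0, 0.011, 0.002]
force: [0.8, 0.9, -3.8]
opening: 65.4
t 19.82 tcp [549.6 116.4  55.6] yaw 1.23 op 65.4 F [ 0.8  0.9 -3.8] tilt [ 0.004  0.    -1.   ]
units tool xyz [0.21 0.99 0.85] yaw units -0.04
```

```bash
python3 -m pendant '[[-1,0.1,0.4,0,0],[-1,0.15,0.57,0,0],[-1,0,0,0,0],[-1,0,0,0.4,0],[-1,0,0,0.3,0],[-1,0,0,0,0],[-1,0,0,0,0],[-1,0,0,0,0]]';  python3 - <<'E'
from h import *
need(556.7,87,30,1.4)
E
```

```text
t: 20.48
tcp_pos: [555.2, 87.8, 31.0]
eef_rot: [-0.0, 1.0, 0.011, -0.001]
force: [-0.2, -0.3, -4.0]
opening: 65.2
t 20.48 tcp [555.2  87.8  31. ] yaw 1.25 op 65.2 F [-0.2 -0.3 -4. ] tilt [-0.002  0.    -1.   ]
units tool xyz [0.05 0.03 0.03] yaw units -0.04
```

```bash
python3 -m pendant '[[-1,0.03,0.02,0.05,0],[-1,0,0,0,0],[-1,0,0,0,0],[0.72,0,0,0,0],[0.72,0,0,0,0],[0.72,0,0,0,0],[0.72,0,0,0,0],[0.72,0,0,0,0],[0.72,0,0,-0.5,0],[0.72,0,0,-0.9,0],[0.72,0,0,-0.9,0],[0.75,0,0,-0.9,0],[0.75,0,0,-0.9,0],[0.75,0,0,-0.9,0],[0.75,0,0,-0.9,0],[0.75,-0.8,0.7,-0.9,0],[0.75,-0.8,0.8,0,0],[0.75,-0.8,0.8,0,0],[0.75,-0.8,0.8,0,0],[0.75,0,0,0,0]]';  python3 - <<'E'
from h import *
p,d,m,X=blobs('wrist',66,90,'w6')
p,d,m,X=blobs('wrist',98,125)
need(446.3,-131,50,-80)
E
```

```text
t: 22.15
tcp_pos: [460.2, -10.8, 234.4]
eef_rot: [0.001, 1.0, 0.009, -0.001]
force: [0.3, -0.5, 0.1]
opening: 76.9
px [206.  71.] n 5043 c [555.7  86.6] r 31.7 mid [555.7  86.7  75.5] z [82.2 83.4] col [212. 206. 207.]
px [558.  71.] n 4303 c [ 561.6 -212.9] r 29.9 mid [ 561.6 -212.7   78. ] z [82.8 84.7] col [212. 195. 172.]
px [443.  90.] n 3302 c [ 544.4 -114.6] r 29.8 mid [ 544.4 -114.4   76.1] z [83.  84.5] col [234. 229. 210.]
px [434.  92.] n 212 c [ 544.4 -114.4] r 9.7 mid [ 544.4 -109.9   77.9] z [79.  89.3] col [111. 108. 108.]
px [554. 184.] n 3384 c [ 463.4 -230.2] r 29.9 mid [ 463.6 -230.2   78. ] z [82.8 84.6] col [205. 187. 164.]
px [232. 185.] n 561 c [445.1  84.2] r 26.7 mid [448.5  80.8  78. ] z [80.7 88.1] col [173. 166. 163.]
px [447. 200.] n 2900 c [ 446.2 -131.9] r 29.7 mid [ 446.4 -131.9   78. ] z [82.9 84.5] col [224.  216.5 198. ]
px [443. 341.] n 32 c [ 285.6 -148.2] r 5.3 mid [ 286.  -148.2   71.2] z [71.3 72.2] col [212.5 192.    0. ]
px [210. 209.] n 2911 c [445.1  84.1] r 25.2 mid [445.1  84.  106.2] z [112.  113.2] col [248. 241. 232.]
t 22.25 tcp [463.1  -8.9 235. ] yaw 1.08 op 77.3 F [-0.9 -0.4 -0.4] tilt [ 0.002 -0.    -1.   ]
units tool xyz [-0.65  4.06  6.17] yaw units 20.27
```

```bash
python3 -m pendant '[[0.75,0,0,0,-1],[0.75,0,0,0,-1],[0.75,0,0,0,-1],[0.75,0,0,0,-1],[0.75,0,0,0,-1],[0.75,0,0,0,-1],[0.75,0,0,0,-1],[0.75,0,0,0,-1],[0.75,0,0,0,-1],[0.75,0,0,0,-1],[0.75,0,0,0,-1],[0.75,0,0,0,-1],[0.75,0,0,0,-1],[0.75,0,0,0,-1],[0.75,0,0,0,-1],[0.75,0,0,0,-1],[0.75,0,0,0,-1],[0.75,0,0,0,-1],[0.75,0,0,0,-1],[0.75,0,0,0,-1]]'
python3 -m pendant '[[0.75,0,0,0,-1],[0.75,0,0,0,-1],[0.75,0,0,0,-1],[0.75,0,0,0,-1],[0.75,0,0,0,-0.68],[0.75,0,0,0,0],[0.75,0,0,0,0]]'
python3 - <<'E'
from h import *
need(544.4,-114.4,42,100)
E
```

```text
t: 23.92
tcp_pos: [464.2, -7.2, 234.5]
eef_rot: [-0.0, 0.758, 0.653, 0.0]
force: [0.4, -0.5, 0.2]
opening: 77.1
t: 24.5
tcp_pos: [463.9, -7.5, 234.5]
eef_rot: [-0.0, 0.643, 0.766, 0.0]
force: [0.6, -0.1, 0.0]
opening: 77.0
t 24.5 tcp [463.9  -7.5 234.5] yaw 99.91 op 77.0 F [ 0.6 -0.1  0. ] tilt [ 0.  0. -1.]
units tool xyz [-3.97  2.03  6.41] yaw units -0.02
```

```bash
python3 -m pendant '[[0.75,-0.5,0.3,0,0],[0.75,-0.9,0.45,0.4,0],[0.75,-0.9,0.45,0.7,0],[0.75,-0.9,0.45,0.7,0],[0.75,-0.77,0.38,0.5,0],[0.75,0,0,0,0],[0.75,0,0,0,0],[0.75,0,0,0,0]]';  python3 - <<'E'
from h import *
need(544.4,-114.4,42,100)
p,d,m,X=blobs('wrist',66,90,'w7')
E
```

```text
t: 25.17
tcp_pos: [543.8, -114.4, 165.5]
eef_rot: [-0.0, 0.643, 0.765, 0.0]
force: [0.4, -0.4, -0.5]
opening: 77.0
t 25.17 tcp [ 543.8 -114.4  165.5] yaw 99.9 op 77.0 F [ 0.4 -0.4 -0.5] tilt [-0.     0.001 -1.   ]
units tool xyz [-0.01  0.02  4.12] yaw units -0.02
px [ 26. 206.] n 2265 c [ 315.5 -155.5] r 28.8 mid [ 323.8 -155.4   69.7] z [71.  72.3] col [255. 236.   0.]
px [184. 205.] n 4845 c [ 446.4 -132.3] r 29.9 mid [ 446.5 -132.3   78. ] z [82.9 84.5] col [167. 162. 146.]
px [320. 206.] n 4076 c [ 544.7 -115. ] r 29.8 mid [ 544.7 -114.9   76.2] z [83.  84.3] col [171. 166. 148.]
px [320. 197.] n 215 c [ 544.7 -114.8] r 9.7 mid [ 544.7 -110.6   78. ] z [79.  88.9] col [130. 126. 127.]
px [320. 295.] n 725 c [ 561.7 -212.3] r 29.1 mid [ 558.9 -193.2   75.3] z [75.9 83.3] col [158. 153. 138.]
px [208. 349.] n 668 c [ 473.5 -243.9] r 17.6 mid [ 474.4 -247.5   79.1] z [83.  84.3] col [254.  249.  230.5]
px [320. 348.] n 967 c [ 563.1 -217.9] r 26.3 mid [ 563.7 -230.1   80.5] z [83.2 84.3] col [255. 250. 231.]
```

View pics/w7.png

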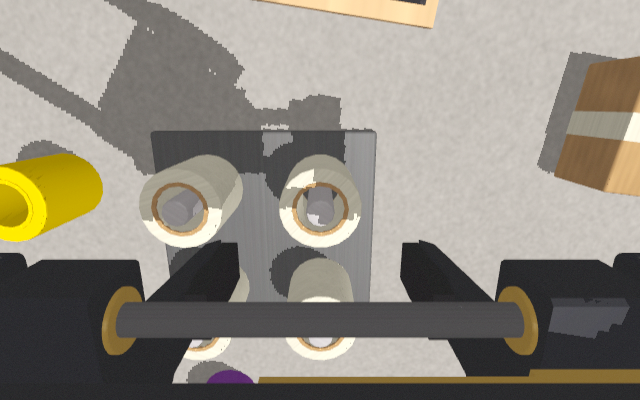

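The first roll, at (320,206), is centred between the fingers and its neighbours are clear. I'm descending, gripping and lifting.

```bash
python3 -m pendant '[[0.75,0,0.02,0.5,0],[0.75,0,0,0.9,0],[0.75,0,0,0.9,0],[0.75,0,0,0.9,0],[0.75,0,0,0.6,0],[0.75,0,0,0.3,0],[0.75,0,0,0,0],[-1,0,0,0,0],[-1,0,0,0,0],[-1,0,0,0,0],[-1,0,0,0,0],[-1,0,0,0,0],[-1,0,0,0,0]]';  python3 - <<'E'
from h import *
need(544.4,-114.4,145,100)
E
```

```text
t: 26.3
tcp_pos: [545.6, -115.3, 44.3]
eef_rot: [0.001, 0.643, 0.766, 0.0]
force: [-1.3, 1.9, 7.7]
opening: 59.6
t 26.3 tcp [ 545.6 -115.3   44.3] yaw 99.94 op 59.6 F [-1.3  1.9  7.7] tilt [ 0.003 -0.001 -1.   ]
units tool xyz [ 0.03 -0.03 -3.36] yaw units -0.01
```

```bash
python3 -m pendant '[[-1,0,0,-0.4,0],[-1,0,0,-0.7,0],[-1,0,0,-0.8,0],[-1,0,0,-0.8,0],[-1,0,0,-0.9,0],[-1,0,0,0,0],[-1,0,0,0,0]]';  python3 - <<'E'
from h import *
need(542.6,288.9,148,100)
p,d,m=snap('wrist','w8')
E
```

```text
t: 26.88
tcp_pos: [545.6, -115.4, 152.7]
eef_rot: [0.002, 0.643, 0.766, 0.001]
force: [0.4, 0.6, -2.8]
opening: 59.5
t 26.88 tcp [ 545.6 -115.4  152.7] yaw 99.94 op 59.5 F [ 0.4  0.6 -2.8] tilt [ 0.004 -0.002 -1.   ]
units tool xyz [13.29  2.23  0.13] yaw units -0.02
```

View pics/w8.png

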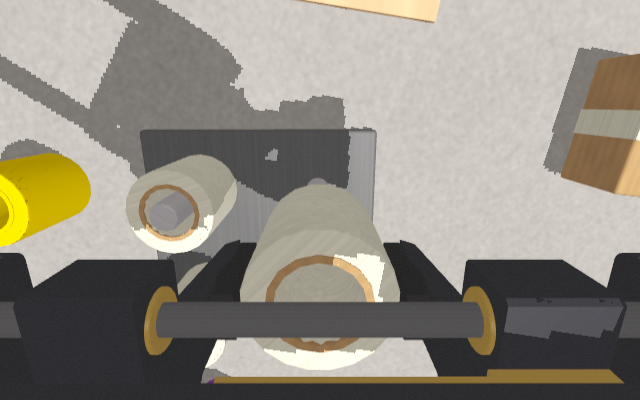

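```bash
python3 -m pendant '[[-1,0.5,0.1,0,0],[-1,0.8,0.15,0,0],[-1,0.9,0.15,0,0],[-1,0.95,0.15,0,0],[-1,0.95,0.15,0,0],[-1,0.95,0.15,0,0],[-1,0.95,0.15,0,0],[-1,0.95,0.15,0,0],[-1,0.95,0.15,0,0],[-1,0.95,0.15,0,0],[-1,0.95,0.15,0,0],[-1,0.95,0.15,0,0],[-1,0.95,0.15,0,0],[-1,0.8,0.15,0,0],[-1,0.6,0.15,0,0],[-1,0.2,0.1,0,0],[-1,0,0,0,0],[-1,0,0,0,0]]';  python3 - <<'E'
from h import *
need(542.6,288.9,39,100)
E
```

```text
t: 28.43
tcp_pos: [542.8, 289.2, 149.0]
eef_rot: [-0.0, 0.643, 0.766, -0.001]
force: [0.2, -0.0, -1.1]
opening: 59.4
t 28.43 tcp [542.8 289.2 149. ] yaw 99.96 op 59.4 F [ 0.2 -0.  -1.1] tilt [-0.002 -0.001 -1.   ]
units tool xyz [-0.01  0.    3.67] yaw units -0.01
```

```bash
python3 -m pendant '[[-1,0,0,0.5,0],[-1,0,0,0.9,0],[-1,0,0,0.9,0],[-1,0,0,0.8,0],[-1,0,0,0.5,0],[-1,0,0,0,0],[-1,0,0,0,0]]';  python3 - <<'E'
from h import *
need(542.6,288.9,38,100)
E
```

```text
t: 29.02
tcp_pos: [543.1, 288.5, 41.8]
eef_rot: [-0.001, 0.644, 0.765, -0.001]
force: [-0.5, -0.1, -2.1]
opening: 59.6
t 29.02 tcp [543.1 288.5  41.8] yaw 99.85 op 59.6 F [-0.5 -0.1 -2.1] tilt [-0.002 -0.001 -1.   ]
units tool xyz [ 0.02 -0.01  0.13] yaw units -0.04
```

```bash
python3 -m pendant '[[-1,0,0,0.14,0],[-1,0,0,0,0],[-1,0,0,0,0],[0.75,0,0,0,0],[0.75,0,0,0,0],[0.75,0,0,0,0],[0.75,0,0,0,0],[0.75,0,0,-0.4,0],[0.75,0,0,-0.8,0],[0.75,0,0,-0.9,0],[0.75,0,0,-0.9,0],[0.75,0,0,-0.9,0],[0.75,0,0,-0.9,0],[0.75,-0.8,0,0,0],[0.75,-0.95,0,0,0],[0.75,0,0,0,0],[0.75,0,0,0,0]]';  python3 - <<'E'
from h import *
need(561.6,-212.7,165,100)
p,d,m,X=blobs('wrist',60,90,'w9')
E
```

```text
t: 30.43
tcp_pos: [552.9, 237.4, 183.4]
eef_rot: [0.0, 0.644, 0.765, 0.0]
force: [0.2, 0.6, -0.4]
opening: 76.9
t 30.43 tcp [552.9 237.4 183.4] yaw 99.81 op 76.9 F [ 0.2  0.6 -0.4] tilt [ 0.001  0.    -1.   ]
units tool xyz [-14.83  -2.27   0.61] yaw units -0.05
px [320. 128.] n 3658 c [544.6 290.3] r 29.7 mid [544.7 290.3  70.1] z [77.2 78.5] col [154. 150. 133.]
px [294. 357.] n 2635 c [555.4  88.5] r 30.8 mid [555.8  91.1  74.2] z [82.1 83.1] col [210. 204. 204.]
px [197. 347.] n 174 c [451.7  83.8] r 20.6 mid [469.3  84.   75.2] z [81.6 89.1] col [177.  169.5 163. ]
```

View pics/w9.png

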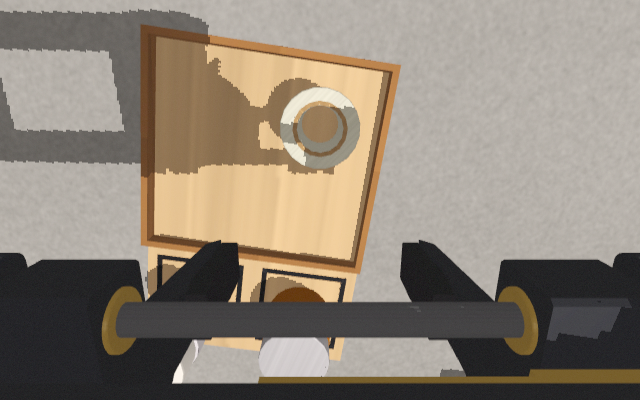

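The first roll stands upright on the bay floor at (320,128) px, world (544.6, 290.3). On to the next one.

```bash
python3 -m pendant '[[0.75,-0.5,-0.1,0,0],[0.75,-0.8,-0.12,0,0],[0.75,-0.9,-0.15,0,0],[0.75,-0.95,-0.15,0,0],[0.75,-0.95,-0.15,0,0],[0.75,-0.95,-0.15,0,0],[0.75,-0.95,-0.15,0,0],[0.75,-0.95,-0.15,0,0],[0.75,-0.95,-0.15,0,0],[0.75,-0.95,-0.15,0,0],[0.75,-0.95,-0.15,0,0],[0.75,-0.95,-0.15,0,0],[0.75,-0.95,-0.15,0,0],[0.75,-0.95,-0.15,0,0],[0.75,-0.95,-0.15,0,0],[0.75,-0.7,-0.15,0,0],[0.75,-0.5,-0.15,0,0],[0.75,0,0,0.5,-0.04],[0.75,0,0,0,0],[0.75,0,0,0,0]]';  python3 - <<'E'
from h import *
need(561.6,-212.7,43,100)
p,d,m,X=blobs('wrist',66,90,'w10')
E
```

```text
t: 32.15
tcp_pos: [555.6, -210.5, 166.3]
eef_rot: [-0.001, 0.642, 0.767, 0.0]
force: [-0.7, -0.6, -0.6]
opening: 76.7
t 32.15 tcp [ 555.6 -210.5  166.3] yaw 100.13 op 76.7 F [-0.7 -0.6 -0.6] tilt [-0.002  0.002 -1.   ]
units tool xyz [-0.12  0.19  4.11] yaw units 0.03
px [175.  63.] n 5941 c [ 446.7 -132.6] r 29.8 mid [ 446.6 -132.6   78. ] z [83.  84.4] col [165. 161. 145.]
px [12. 72.] n 1783 c [ 315. -156.] r 29.2 mid [ 332.9 -156.6   69.8] z [70.9 72.3] col [189. 162.   0.]
px [186.  68.] n 429 c [ 446.9 -132.6] r 9.8 mid [ 452.5 -132.8   78.1] z [79.  89.1] col [126. 122. 123.]
px [326.  79.] n 62 c [ 544.7 -115. ] r 10.1 mid [ 545.4 -122.2   78.2] z [77.5 89.5] col [136. 132. 133.]
px [192. 208.] n 4644 c [ 463.9 -230.7] r 29.7 mid [ 463.8 -230.7   78. ] z [82.9 84.5] col [168. 164. 147.]
px [327. 210.] n 4003 c [ 562.  -213.3] r 29.7 mid [ 562.  -213.2   75.9] z [83.  84.3] col [170. 165. 147.]
px [326. 201.] n 224 c [ 561.9 -213.2] r 9.7 mid [ 561.7 -208.7   78.1] z [79.1 89.5] col [130. 126. 126.]
px [212. 362.] n 1756 c [ 487.  -371.4] r 28.6 mid [ 487.4 -368.8   69.6] z [71.1 72.2] col [171.  84. 196.]
```

View pics/w10.png

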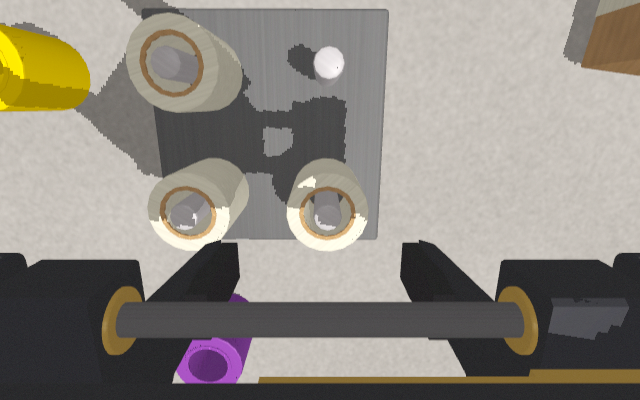

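The roll at (327,208) is about 5 mm right of the jaw centre, so I correct for that and grasp.

```bash
python3 -m pendant '[[0.75,-0.1,0.19,0.5,0],[0.75,0,0,0.9,0],[0.75,0,0,0.9,0],[0.75,0,0,0.9,0],[0.75,0,0,0.6,0],[0.75,0,0,0.3,0],[0.75,0,0,0,0],[-1,0,0,0,0],[-1,0,0,0,0],[-1,0,0,0,0],[-1,0,0,0,0],[-1,0,0,0,0],[-1,0,0,0,0],[-1,0,0,-0.4,0],[-1,0,0,-0.7,0],[-1,0,0,-0.8,0],[-1,0,0,-0.8,0],[-1,0,0,-0.9,0],[-1,0,0,0,0],[-1,0,0,0,0]]';  python3 - <<'E'
from h import *
need(449.5,288,148,100)
E
```

```text
t: 33.87
tcp_pos: [563.3, -214.5, 154.5]
eef_rot: [0.002, 0.642, 0.767, 0.0]
force: [0.6, 0.2, -2.5]
opening: 59.0
t 33.87 tcp [ 563.3 -214.5  154.5] yaw 100.09 op 59.0 F [ 0.6  0.2 -2.5] tilt [ 0.004 -0.002 -1.   ]
units tool xyz [17.16 -0.8   0.16] yaw units 0.02
```

```bash
python3 -m pendant '[[-1,0.5,0,0,0],[-1,0.8,0,0,0],[-1,0.95,0,0,0],[-1,0.95,0,0,0],[-1,0.95,0,0,0],[-1,0.95,0,0,0],[-1,0.95,0,0,0],[-1,0.95,0,0,0],[-1,0.95,-0.1,0,0],[-1,0.95,-0.1,0,0],[-1,0.95,-0.1,0,0],[-1,0.95,-0.1,0,0],[-1,0.95,-0.1,0,0],[-1,0.95,-0.1,0,0],[-1,0.95,-0.1,0,0],[-1,0.95,-0.1,0,0],[-1,0.95,0,0,0],[-1,0.95,0,0,0],[-1,0.5,0,0,0],[-1,0.16,0,0,0]]'
python3 -m pendant '[[-1,0,0,0,0],[-1,0,0,0,0]]'
python3 - <<'E'
from h import *
need(449.5,288,38,100)
E
```

```text
t: 35.53
tcp_pos: [445.6, 290.9, 150.2]
eef_rot: [-0.001, 0.641, 0.768, -0.001]
force: [0.3, -0.8, -2.2]
opening: 58.4
t: 35.7
tcp_pos: [447.4, 288.3, 151.1]
eef_rot: [-0.0, 0.642, 0.767, -0.001]
force: [0.3, 0.2, -2.3]
opening: 58.9
t 35.7 tcp [447.4 288.3 151.1] yaw 100.13 op 58.9 F [ 0.3  0.2 -2.3] tilt [-0.002 -0.001 -1.   ]
units tool xyz [-0.02  0.08  3.77] yaw units 0.03
```

```bash
python3 -m pendant '[[-1,0,0.08,0.5,0],[-1,0,0,0.9,0],[-1,0,0,0.9,0],[-1,0,0,0.8,0],[-1,0,0,0.5,0],[-1,0,0,0,0],[-1,0,0,0,0],[-1,0,0,0,0]]';  python3 - <<'E'
from h import *
need(449.5,288,38,100)
E
```

```text
t: 36.37
tcp_pos: [451.5, 288.7, 45.1]
eef_rot: [0.0, 0.643, 0.766, 0.0]
force: [-0.1, 0.2, -1.2]
opening: 59.0
t 36.37 tcp [451.5 288.7  45.1] yaw 100.03 op 59.0 F [-0.1  0.2 -1.2] tilt [ 0.001  0.    -1.   ]
units tool xyz [-0.01 -0.07  0.24] yaw units 0.01
```

```bash
python3 -m pendant '[[-1,0,0,0.1,0],[-1,0,0,0.05,0],[-1,0,0,0,0],[-1,0,0,0,0]]'
```

```text
t: 36.7
tcp_pos: [450.9, 289.3, 40.1]
eef_rot: [0.0, 0.642, 0.767, 0.0]
force: [0.1, -0.1, -1.8]
opening: 58.8
```

```bash
python3 -m pendant '[[-1,0,0,0.05,0],[-1,0,0,0,0],[-1,0,0,0,0],[0.75,0,0,0,0],[0.75,0,0,0,0],[0.75,0,0,0,0],[0.75,0,0,0,0],[0.75,0,0,-0.4,0],[0.75,0,0,-0.8,0],[0.75,0,0,-0.9,0],[0.75,0,0,-0.9,0],[0.75,0,0,-0.9,0],[0.75,0,0,-0.9,0],[0.75,-0.8,0,0,0],[0.75,-0.95,0,0,0],[0.75,0,0,0,0],[0.75,0,0,0,0]]';  python3 - <<'E'
from h import *
need(446.6,-132.2,165,100)
p,d,m,X=blobs('wrist',60,90,'w11')
E
```

```text
t: 38.12
tcp_pos: [460.3, 236.8, 183.2]
eef_rot: [0.0, 0.643, 0.766, 0.0]
force: [0.3, -0.2, -0.2]
opening: 77.1
t 38.12 tcp [460.3 236.8 183.2] yaw 99.96 op 77.1 F [ 0.3 -0.2 -0.2] tilt [ 0.001  0.    -1.   ]
units tool xyz [-12.04  -2.58   0.6 ] yaw units -0.01
px [320. 127.] n 3665 c [451.8 290.3] r 29.7 mid [451.7 290.3  70.1] z [77.2 78.5] col [156. 151. 134.]
px [439. 148.] n 4080 c [544.1 290.2] r 29.6 mid [544.2 290.1  70. ] z [77.  78.4] col [238. 232. 214.]
px [278. 345.] n 643 c [445.   84.1] r 27.0 mid [444.9  96.   75.7] z [82.2 89.3] col [151. 144. 139.]
px [392. 358.] n 2479 c [555.4  87.7] r 31.6 mid [555.3  96.9  72.5] z [81.7 83. ] col [211. 205. 205.]
```

View pics/w11.png

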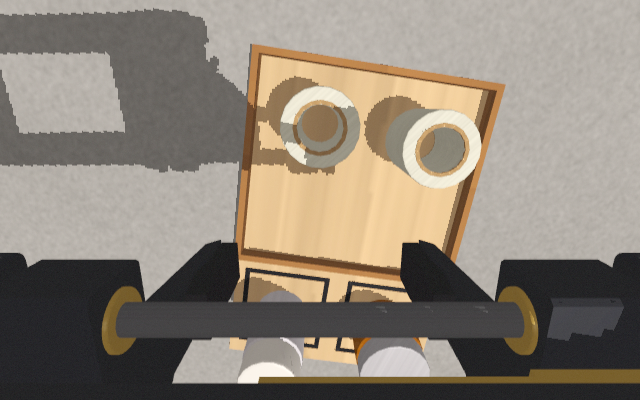

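Two rolls stand in the bay at (320,127) and (440,148); can and jar are in their squares. Third roll next.

```bash
python3 -m pendant '[[0.75,-0.5,-0.1,0,0],[0.75,-0.8,-0.2,0,0],[0.75,-0.95,-0.2,0,0],[0.75,-0.95,-0.2,0,0],[0.75,-0.95,-0.2,0,0],[0.75,-0.95,-0.2,0,0],[0.75,-0.95,-0.2,0,0],[0.75,-0.95,-0.2,0,0],[0.75,-0.95,-0.2,0,0],[0.75,-0.95,-0.2,0,0],[0.75,-0.95,-0.2,0,0],[0.75,-0.95,-0.2,0,0],[0.75,-0.74,-0.2,0,0],[0.75,-0.5,-0.08,0,0],[0.75,0,0,0.5,0],[0.75,0,0,0,0],[0.75,0,0,0,0],[0.75,0,0,0,0]]';  python3 - <<'E'
from h import *
need(446.6,-132.2,43,100)
p,d,m,X=blobs('wrist',66,90,'w12')
E
```

```text
t: 39.67
tcp_pos: [447.3, -130.7, 167.4]
eef_rot: [-0.0, 0.642, 0.767, 0.0]
force: [0.5, -0.2, -0.6]
opening: 76.7
t 39.67 tcp [ 447.3 -130.7  167.4] yaw 100.17 op 76.7 F [ 0.5 -0.2 -0.6] tilt [-0.     0.001 -1.   ]
units tool xyz [-0.05 -0.03  4.15] yaw units 0.04
px [139. 202.] n 3517 c [ 313.2 -155.8] r 29.7 mid [ 313.4 -155.7   70. ] z [71.1 72.4] col [196. 168.   0.]
px [317. 206.] n 3988 c [ 446.2 -132.2] r 29.7 mid [ 446.3 -132.3   76. ] z [83.1 84.3] col [175.  169.5 152. ]
px [317. 197.] n 212 c [ 446.3 -132.3] r 9.8 mid [ 446.3 -127.7   78. ] z [78.6 88.8] col [134. 129. 130.]
px [446. 202.] n 390 c [ 544.3 -115.1] r 9.9 mid [ 541.3 -115.    78.1] z [79.  89.1] col [132. 128. 128.]
px [317. 295.] n 755 c [ 462.9 -229.2] r 28.8 mid [ 460.6 -210.6   75.2] z [76.4 83.3] col [161. 157. 141.]
px [317. 347.] n 919 c [ 464.9 -239.2] r 23.5 mid [ 465.4 -247.2   83.4] z [83.1 84.3] col [255. 252. 234.]
```

View pics/w12.png

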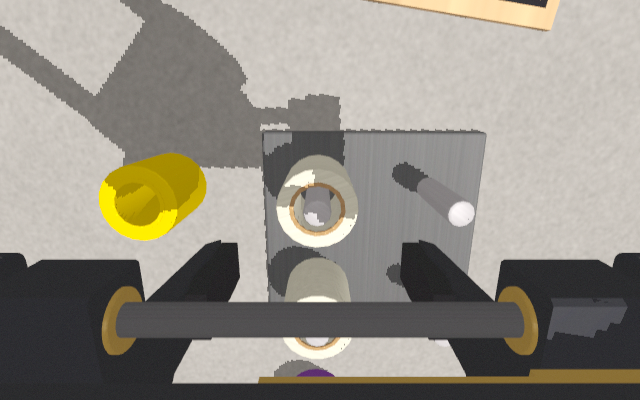

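The roll at (317,205) is centred between the fingers; the yellow decoy at (140,205) is well clear.

```bash
python3 -m pendant '[[0.75,-0.03,-0.04,0.5,0],[0.75,0,0,0.9,0],[0.75,0,0,0.9,0],[0.75,0,0,0.9,0],[0.75,0,0,0.6,0],[0.75,0,0,0.3,0],[0.75,0,0,0,0],[-1,0,0,0,0],[-1,0,0,0,0],[-1,0,0,0,0],[-1,0,0,0,0],[-1,0,0,0,0],[-1,0,0,0,0],[-1,0,0,-0.4,0],[-1,0,0,-0.7,0],[-1,0,0,-0.8,0],[-1,0,0,-0.8,0],[-1,0,0,-0.9,0],[-1,0,0,0,0],[-1,0,0,0,0]]';  python3 - <<'E'
from h import *
need(544.6,205,148,100)
E
```

```text
t: 41.38
tcp_pos: [447.0, -133.3, 153.6]
eef_rot: [0.002, 0.642, 0.767, 0.0]
force: [-0.2, 0.3, -2.0]
opening: 59.7
t 41.38 tcp [ 447.  -133.3  153.6] yaw 100.09 op 59.7 F [-0.2  0.3 -2. ] tilt [ 0.003 -0.002 -1.   ]
units tool xyz [10.53  5.18  0.17] yaw units 0.02
```

```bash
python3 -m pendant '[[-1,0.5,0.2,0,0],[-1,0.8,0.4,0,0],[-1,0.9,0.45,0,0],[-1,0.9,0.45,0,0],[-1,0.9,0.45,0,0],[-1,0.9,0.45,0,0],[-1,0.9,0.45,0,0],[-1,0.9,0.45,0,0],[-1,0.9,0.45,0,0],[-1,0.9,0.45,0,0],[-1,0.9,0.45,0,0],[-1,0.7,0.35,0,0],[-1,0.43,0.18,0,0],[-1,0,0,0,0],[-1,0,0,0,0],[-1,0,0,0,0]]';  python3 - <<'E'
from h import *
need(544.6,205,38,100)
E
```

```text
t: 42.72
tcp_pos: [542.8, 204.5, 151.1]
eef_rot: [-0.001, 0.642, 0.766, -0.001]
force: [-1.2, 0.1, -1.4]
opening: 59.7
t 42.72 tcp [542.8 204.5 151.1] yaw 100.08 op 59.7 F [-1.2  0.1 -1.4] tilt [-0.002 -0.001 -1.   ]
units tool xyz [0.01 0.07 3.77] yaw units 0.02
```

```bash
python3 -m pendant '[[-1,0,0.06,0.5,0],[-1,0,0,0.9,0],[-1,0,0,0.9,0],[-1,0,0,0.8,0],[-1,0,0,0.5,0],[-1,0,0,0.05,0],[-1,0,0,0,0],[-1,0,0,0,0]]'
```

```text
t: 43.38
tcp_pos: [546.1, 205.1, 43.7]
eef_rot: [0.0, 0.643, 0.766, 0.0]
force: [0.6, -0.4, -1.6]
opening: 60.2
```

```bash
python3 -m pendant '[[-1,0,0,0.1,0],[-1,0,0,0.06,0],[-1,0,0,0,0],[-1,0,0,0,0],[0.75,0,0,0,0],[0.75,0,0,0,0],[0.75,0,0,0,0],[0.75,0,0,0,0],[0.75,0,0,-0.4,0],[0.75,0,0,-0.8,0],[0.75,0,0,-0.9,0],[0.75,0,0,-0.9,0],[0.75,0,0,-0.9,0],[0.75,0,0,-0.9,0],[0.75,-0.8,0,0,0],[0.75,-0.95,0,0,0],[0.75,0,0,0,0],[0.75,0,0,0,0]]';  python3 - <<'E'
from h import *
need(463.9,-230.4,165,100)
p,d,m,X=blobs('wrist',60,90,'w13')
E
```

```text
t: 44.88
tcp_pos: [554.9, 153.3, 182.8]
eef_rot: [0.0, 0.643, 0.766, 0.0]
force: [-1.0, 0.0, -0.3]
opening: 76.8
t 44.88 tcp [554.9 153.3 182.8] yaw 99.97 op 76.8 F [-1.   0.  -0.3] tilt [ 0.001  0.    -1.   ]
units tool xyz [-12.07  -5.2    0.59] yaw units -0.01
px [209.  12.] n 1760 c [453.9 286.3] r 26.3 mid [455.3 272.6  69.8] z [76.8 78.4] col [208. 175. 156.]
px [338.  27.] n 2594 c [545.2 286.9] r 27.4 mid [545.1 279.2  69.9] z [77.1 78.5] col [240. 235. 217.]
px [321. 127.] n 3695 c [547.2 206.8] r 29.7 mid [547.2 206.8  70.4] z [77.2 78.5] col [156. 151. 134.]
px [182. 233.] n 987 c [445.6  86.1] r 25.8 mid [445.8 103.3  75. ] z [77.9 88.3] col [150. 143. 140.]
px [306. 270.] n 4378 c [555.8  88.2] r 31.0 mid [555.9  90.2  72.9] z [82.  83.1] col [214. 209. 209.]
```

View pics/w13.png

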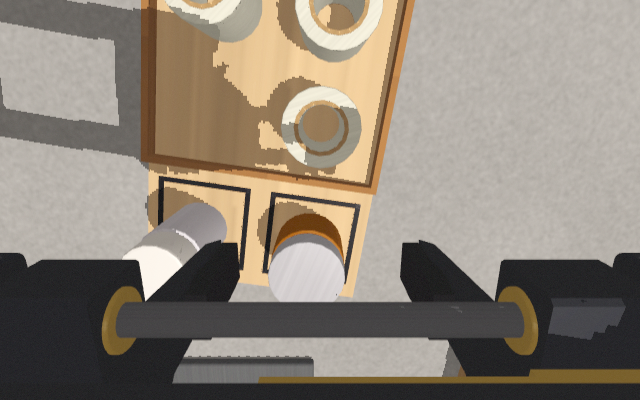

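The third roll stands at (321,127) px; the can and jar are undisturbed. Now for the last one.

```bash
python3 -m pendant '[[0.75,-0.5,-0.2,0,0],[0.75,-0.8,-0.4,0,0],[0.75,-0.95,-0.4,0,0],[0.75,-0.95,-0.4,0,0],[0.75,-0.95,-0.4,0,0],[0.75,-0.95,-0.4,0,0],[0.75,-0.95,-0.4,0,0],[0.75,-0.95,-0.4,0,0],[0.75,-0.95,-0.4,0,0],[0.75,-0.95,-0.4,0,0],[0.75,-0.95,-0.4,0,0],[0.75,-0.95,-0.4,0,0],[0.75,-0.77,-0.4,0,0],[0.75,-0.5,-0.2,0,0],[0.75,0,0,0.5,0],[0.75,0,0,0,0],[0.75,0,0,0,0],[0.75,0,0,0,0]]';  python3 - <<'E'
from h import *
need(463.9,-230.4,43,100)
p,d,m,X=blobs('wrist',66,90,'w14')
E
```

```text
t: 46.43
tcp_pos: [464.9, -228.6, 167.1]
eef_rot: [-0.0, 0.642, 0.767, 0.0]
force: [0.4, 0.1, -0.2]
opening: 77.0
t 46.43 tcp [ 464.9 -228.6  167.1] yaw 100.17 op 77.0 F [ 0.4  0.1 -0.2] tilt [-0.     0.001 -1.   ]
units tool xyz [-0.06 -0.04  4.14] yaw units 0.04
px [117.  61.] n 4878 c [ 313.4 -156.2] r 29.8 mid [ 313.3 -156.    70.1] z [71.1 72.5] col [182. 156.   0.]
px [458.  65.] n 443 c [ 544.1 -115.6] r 9.7 mid [ 540.5 -116.4   78. ] z [79.  89.1] col [131. 127. 127.]
px [317.  75.] n 75 c [ 446.4 -132.7] r 9.8 mid [ 447.2 -139.3   78.4] z [79.  89.6] col [151. 145. 146.]
px [316. 207.] n 4003 c [ 463.6 -230.8] r 29.7 mid [ 463.7 -230.7   75.8] z [83.1 84.3] col [177. 172. 153.]
px [317. 198.] n 219 c [ 463.6 -230.7] r 9.8 mid [ 463.6 -225.7   78. ] z [79.5 89.3] col [134. 130. 131.]
px [445. 203.] n 395 c [ 561.5 -213.6] r 9.8 mid [ 558.5 -213.4   78. ] z [78.9 88.9] col [133. 129. 129.]
px [314. 356.] n 1650 c [ 485.7 -369.8] r 28.2 mid [ 486.  -367.6   69.6] z [71.1 72.3] col [177.  89. 202.]
```

View pics/w14.png

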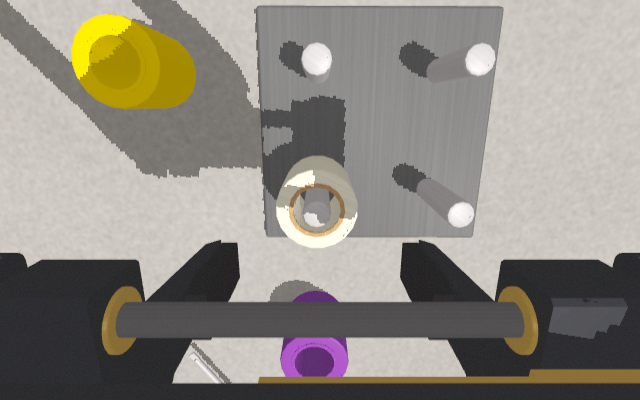

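The last roll sits at (317,205), centred between the fingers. I grasp and lift it.

```bash
python3 -m pendant '[[0.75,-0.06,-0.04,0.5,0],[0.75,0,0,0.9,0],[0.75,0,0,0.9,0],[0.75,0,0,0.9,0],[0.75,0,0,0.6,0],[0.75,0,0,0.3,0],[0.75,0,0,0,0],[-1,0,0,0,0],[-1,0,0,0,0],[-1,0,0,0,0],[-1,0,0,0,0],[-1,0,0,0,0],[-1,0,0,0,0],[-1,0,0,-0.4,0],[-1,0,0,-0.7,0],[-1,0,0,-0.8,0],[-1,0,0,-0.8,0],[-1,0,0,-0.9,0],[-1,0,0,0,0],[-1,0,0,0,0]]';  python3 - <<'E'
from h import *
need(452,205,148,100)
E
```

```text
t: 48.15
tcp_pos: [464.5, -232.3, 153.8]
eef_rot: [0.002, 0.642, 0.767, -0.0]
force: [-0.2, 0.5, -3.0]
opening: 59.3
t 48.15 tcp [ 464.5 -232.3  153.8] yaw 100.1 op 59.3 F [-0.2  0.5 -3. ] tilt [ 0.003 -0.003 -1.   ]
units tool xyz [14.43  2.15  0.16] yaw units 0.02
```

```bash
python3 -m pendant '[[-1,0.5,0,-0.5,0],[-1,0.8,0.15,0,0],[-1,0.95,0.15,0,0],[-1,0.95,0.15,0,0],[-1,0.95,0.15,0,0],[-1,0.95,0.15,0,0],[-1,0.95,0.15,0,0],[-1,0.95,0.15,0,0],[-1,0.95,0.15,0,0],[-1,0.95,0.15,0,0],[-1,0.95,0.15,0,0],[-1,0.95,0.15,0,0],[-1,0.95,0.15,0,0],[-1,0.95,0.15,0,0],[-1,0.95,0.15,0,0],[-1,0.5,0.05,0,0],[-1,0.28,0,0.5,0],[-1,0,0,0,0],[-1,0,0,0,0],[-1,0,0,0,0]]';  python3 - <<'E'
from h import *
need(452,205,39,100)
E
```

```text
t: 49.82
tcp_pos: [450.7, 205.2, 151.2]
eef_rot: [-0.001, 0.642, 0.767, -0.001]
force: [0.5, -0.2, -1.7]
opening: 59.4
t 49.82 tcp [450.7 205.2 151.2] yaw 100.09 op 59.4 F [ 0.5 -0.2 -1.7] tilt [-0.002 -0.001 -1.   ]
units tool xyz [-0.01  0.05  3.74] yaw units 0.02
```

```bash
python3 -m pendant '[[-1,0,0,0.5,0],[-1,0,0,0.9,0],[-1,0,0,0.9,0],[-1,0,0,0.8,0],[-1,0,0,0.5,0],[-1,0,0,0.1,0],[-1,0,0,0.06,0],[-1,0,0,0,0],[-1,0,0,0,0],[-1,0,0,0,0]]'
```

```text
t: 50.65
tcp_pos: [452.1, 205.4, 39.8]
eef_rot: [0.0, 0.642, 0.766, 0.001]
force: [-0.4, 0.2, -2.8]
opening: 59.1
```

```bash
python3 -m pendant '[[-1,0,0,0.04,0],[-1,0,0,0,0],[-1,0,0,0,0],[0.75,0,0,0,0],[0.75,0,0,0,0],[0.75,0,0,0,0],[0.75,0,0,0,0],[0.75,0,0,-0.4,0],[0.75,0,0,-0.8,0],[0.75,0,0,-0.9,0],[0.75,0,0,-0.9,0],[0.75,0,0,-0.9,0],[0.75,0,0,-0.9,0],[0.75,0,0,-0.9,0],[0.75,-0.8,0,-0.9,0],[0.75,-0.95,0,-0.9,0],[0.75,-0.8,0,-0.6,0],[0.75,0,0,0,0],[0.75,0,0,0,0],[0.75,0,0,0,0]]';  python3 - <<'E'
from h import *
need(463.9,-230.4,165,100)
p,d,m,X=blobs('wrist',60,90,'w15')
p,d,m,X=blobs('wrist',98,125)
snap('top','top9')
need(463.9,-230.4,165,100)
E
```

```text
t: 52.32
tcp_pos: [464.1, 130.9, 279.9]
eef_rot: [-0.001, 0.642, 0.766, -0.0]
force: [-0.9, 0.7, 0.5]
opening: 76.9
t 52.32 tcp [464.1 130.9 279.9] yaw 100.07 op 76.9 F [-0.9  0.7  0.5] tilt [-0.002  0.    -1.   ]
units tool xyz [-11.86  -2.11   3.82] yaw units 0.02
px [336.  22.] n 1544 c [452.5 287. ] r 27.6 mid [452.1 280.6  70.2] z [77.1 78.6] col [234. 229. 211.]
px [431.  29.] n 2590 c [544.6 289.7] r 29.6 mid [544.7 287.5  70.1] z [77.  78.6] col [231. 224. 205.]
px [321.  97.] n 2035 c [452.7 207. ] r 29.6 mid [452.6 207.   70. ] z [77.2 78.7] col [216. 201. 175.]
px [412. 115.] n 2192 c [546.9 206.6] r 29.6 mid [546.9 206.6  70.2] z [77.1 78.5] col [234. 229. 210.]
px [299. 195.] n 395 c [445.1  84.8] r 26.5 mid [445.2  96.7  75. ] z [80.  87.9] col [145. 138. 135.]
px [393. 225.] n 2604 c [555.5  87.1] r 31.5 mid [555.6  87.   73.4] z [82.1 83.3] col [224. 219. 219.]
px [182. 371.] n 323 c [ 325.7 -155.3] r 18.8 mid [ 332.3 -155.4   66.5] z [70.7 72.3] col [244. 214.   0.]
px [270. 367.] n 264 c [ 446.1 -131.6] r 9.9 mid [ 446.  -128.3   74.9] z [74.7 88.2] col [114. 111. 111.]
px [347. 368.] n 263 c [ 544.3 -114.5] r 9.8 mid [ 544.6 -111.1   75. ] z [74.8 88.1] col [113. 109. 110.]
px [293. 222.] n 2026 c [445.1  84.8] r 25.1 mid [445.2  84.7 106.5] z [112.  113.2] col [252. 244. 235.]
t 52.47 tcp [463.7 131.4 279.4] yaw 100.17 op 77.2 F [ 0.3  0.  -0.6] tilt [-0.003  0.    -1.   ]
units tool xyz [-11.87  -2.11   3.81] yaw units 0.04
```

View pics/w15.png

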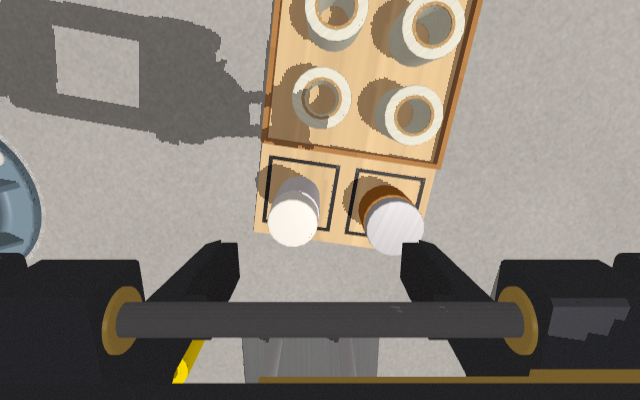

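View pics/top9.png

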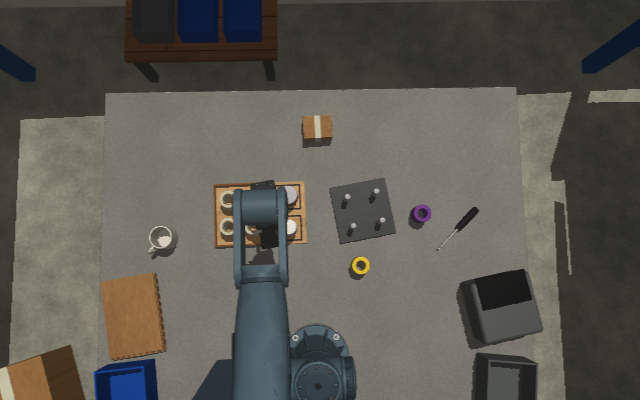

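The wrist view shows all four rolls upright in the bay, at about (336,10), (434,25), (321,97) and (413,115). The can is at (293,222) and the jar at (393,225), each in its square. In the top view the posts are empty and the carton, mug and screwdriver haven't moved. The gripper is clear, so I'm handing in.

```bash
python3 -c "
from plant import order
print(order.finish_job())"
```

```text
the job is handed in; nothing more can be done
None
```

The can and the jar have changed places, and all four label rolls stand upright in the bay. I handed the job in at about 52 s of the 210 s allowed; no verdict is reported.

- **Can and jar:** Using the bay as a stopover for the can, I swapped the two. The jar was knocked about 30 mm aside, up against the bay rim, so I picked it up again and put it back. In the last wrist picture the can is at (445, 85) against a square centre of (446, 85), and the jar at (555.5, 87) against (557, 87). Both are within about 2 mm, well inside the 20 mm limit.
- **Rolls:** They stand at about (545, 290), (452, 289), (547, 207) and (453, 207), within ±50 mm of the bay centre in x and ±45 mm in y. Their tops read 77 mm, which fits standing on the floor, since they should come to 76 mm.
- **Left alone:** In the last top view the carton, mug, screwdriver and the yellow and purple look-alikes are where they started, by eye. The gripper was about 280 mm up and clear of everything.
- **Disagreement:** The top camera read about 2–3 mm lower in x than the wrist camera. I worked from the wrist camera, and no check failed.

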